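# Lock the polishing drill on, then power it from the bench supply

### The job

Get the bench polisher running. With the supply still off, squeeze the drill's red trigger right in, push the yellow lock-on button fully in while the trigger is held, then ease the trigger off so that it stays locked on by itself. Only then pull the supply's locking toggle outward and flip it over to the green ON mark, let it drop back into its lock, let go, and leave the other things on the bench where they are.

Things in the scene. Friction and masses are not known exactly. Their poses are not given: they have to be found in the camera images.
- drill: Pistol drill with felt polishing wheel, lying on its right side in a green stand fixed to the bench. Origin on the bench under the grip, z up. Barrel: radius 35 mm, along y at x=+82 mm, 115 mm above the bench, chuck to +y; x<+47 is clear of it. Grip level, pointing to -x (x=+57 to -81 mm), y=-26 to +20 mm, z=98 to 132 mm (butt to 134): its top is the drill's left side.
- wheel (a point): Centre of the pale polishing wheel (radius 40 mm, 20 mm thick), at drill x=+82, y=+210, z=115 mm. The green clamp ring (radius 33 mm, with a steel clamp lever up to 145 mm above the bench on its far side) is 93 mm before it along the barrel. Axes as the drill's.
- trigger_face (a point): Middle of the red trigger's upright front face, facing the drill's +y; moves with the trigger. The trigger is 34 mm long (x) by 22 mm high (z). Free, the face is at drill x=+20, y=+34, z=115 mm: 14 mm proud of the grip (4 mm when fully in). The room before it is open. Axes as the drill's.
- trigger (a joint): Trigger travel, m: 0 free, 0.010 fully in; moves to the drill's -y. Spring 3 N free, 9 N fully in; returns when let go unlocked. The lock-on button goes in only while this is above about 0.0087. Locked and let go, the trigger stays at about 0.006; squeezing it fully again frees the lock.
- lock_top (a point): Middle of the top of the yellow round lock-on button (15 mm across) on the grip's upward side; moves with it. Out, it stands 6.5 mm above the grip's top: at drill x=+20, y=-8, z=138.5 mm, which is 32 mm behind the face of the fully squeezed trigger and 23.5 mm above its middle. Axes as the drill's.
- lock (a joint): Lock-on button travel, m: 0 out, 0.0052 fully in; moves straight down. Spring 2 N out, 4 N fully in. Blocked near 0 unless the trigger is fully in. Pressed past 0.0042 it is hooked when the trigger is eased, and stays in at about 0.004; let go before the trigger is eased, it springs out.
- supply: Pale grey supply box, 170 (x) x 135 (y) x 85 mm high, dark top, fixed to the bench. Origin under its centre, z up. The toggle stands on its top at x=-30 mm, y=0, on a pale plate with a green ON mark at its +x end and a black OFF mark at its -x end. A black knob, 17 mm high, at x=+48, y=+34 mm.
- bat_pivot (a point): Point about which the toggle's bat swings, fixed, 3 mm above the supply's top panel; the swing axis is the supply's y. Around it a bushing of radius 6 mm rises 5.5 mm above the panel, and a nut of radius 9 mm rises 2.5 mm. Axes as the supply's.
- bat_grip (a point): Point on the axis of the steel toggle bat, 28 mm from the pivot when the bat is in; round, 10 mm thick here, flaring from 7 mm at the foot to 11 mm at the end, 36.5 mm from the pivot. Moves with the bat; its z axis points outward along the bat.
- toggle (a joint): Swing of the toggle, rad: 0 = OFF, leaning 0.4 from vertical to the supply's -x; 0.8 = ON, leaning 0.4 to its +x. A lock inside stops it about 0.14 from either end unless the bat is pulled out. Slight friction; it stays where left. Let go within 0.1 of mid-swing, the bat may stay perched, still out, on the crest of the lock.
- bat (a joint): Pull of the bat outward along its own axis, m: 0 in, 0.006 fully out; a spring draws it back (3 N in, 7 N fully out). It must be out beyond about 0.0045 while passing mid-swing.
- sample: Bystander: black mounted specimen puck, 40 mm across, 20 mm high, loose; origin under its centre.
- chuck_key: Bystander: steel T-handled chuck key lying flat, 70 x 76 mm, 16 mm high, loose; origin under its middle.
- paste_jar: Bystander: jar of polishing paste, 60 mm across, 58 mm high, blue cap, loose; origin under its centre.
Not all that is in view belongs to the job. Of the things that look like the supply, take the one that is farthest to the robot's left at the start.

How it is judged:
On the way, in this order (a step that is already met when the one before it is completed fails the run):
1. the trigger is squeezed in (value of joint trigger above 0.008 m).
2. with the trigger held in, the lock-on button is pushed in (value of joint trigger above 0.0075 m and value of joint lock above 0.0035 m), for 0.1 s.
3. the trigger is eased and stays on by its lock, with the robot off it (value of joint trigger between 0.005 and 0.0073 m and value of joint lock above 0.003 m and contact force between each of the fingers, the arm and trigger below 0.1 N and contact force between each of the fingers, the arm and lock below 0.1 N), for 0.3 s.
4. the toggle is flipped to ON and its bat is back in (value of joint toggle above 0.6 rad and value of joint bat below 0.0015 m), for 0.2 s.
At the end, for the whole second after the job is handed in: The trigger, let go, is held on by its lock (travel 5 to 7.3 mm) with the lock-on button in (more than 3 mm); the toggle stands on its ON side (beyond 0.6 of 0.8 rad) with its bat drawn back in (less than 1.5 mm out) (all of step 4 and value of joint trigger between 0.005 and 0.0073 m and value of joint lock above 0.003 m); the robot touches nothing.
It fails at once if the supply is switched on before the trigger is locked on (value of joint toggle above 0.4 rad and value of joint lock below 0.003 m).
It fails at once if the sample, the chuck key or the jar is shifted by more than 20 mm (distance of any of sample, chuck_key, paste_jar from where it was at the start of the episode above 0.02 m).
It also fails if it takes over 67 s, if anything falls off the work surface, if the arm or the gripper's body presses on something with over 40 N, if the wrist force passes 120 N, or if a joint passes its speed limit or range.

### The arm

A 6-joint arm with a two-finger parallel gripper is mounted at the origin on the work surface. World frame = base frame: x ahead of the robot, y to its left, z up, the work surface at z = 0. Lengths are in m, angles in rad, forces in N, time in s.
With the tool pointing down it reaches from about 0.375 to 0.9 m from the base axis. Payload 3.1 kg.
Tool frame: the origin (TCP) lies midway between the tips of the shut fingers; the grasp point (between the pads) lies 19 mm behind it; z points along the fingers, y is the direction in which the jaws open and shut (so a half turn about z gives the same grasp; the last joint's range is limited). The gripper opens to 85 mm and grips with 20 to 120 N. Pads are 22 mm wide; open, the fingers measure 114 mm over their backs; the gripper's body (76 mm by 85 mm) begins 54 mm behind the grasp point. The pads swing forward as they close: fully open they stand 13 mm farther back than shut.
Start: joints at [1.022, 0.527, 1.433, -0, 1.181, -0.178], TCP at [0.226, 0.583, 0.231] pointing down, gripper open.
Joint ranges: [-3.08, 3.08], [-0.75, 2.2], [0.22, 2.44], [-1.43, 4.57], [0, 2.65], [-2.85, 2.85]. Speed limits (rad/s): [2.79, 2.79, 3.14, 3.14, 3.14, 3.14].

### API

Orientations are given as a unit quaternion [x, y, z, w].
In Python, from station import manip gives the robot as it stands.
- The arm moves only by the tool servo_tool, never from a script. Its argument "motion" is a list of rows, each a list of 7 numbers: the shift along the tool's x, y, z in mm, then the turn, a rotation vector about the tool's x, y, z in rad, then the opening, from -1 (shut) to 1 (fully open), so that 0 is half open. In form: [[x, y, z, rx, ry, rz, hand], ...]. A call has 1 to 12 rows; each row shifts and turns the pose as measured when the row begins, along the tool's axes as they then stand; what a row does not reach is not made up. A row lasts 1/12 s, in which the tool goes at most 41.7 mm and 7.16 degrees, less where a joint would pass 70% of its speed; a pose out of reach is approached as far as the arm can. A call with a gripper value outside its range is refused whole. The fingers move at their own pace and stop on an object; "grip_force" is the grip in N (left out, the last holds). Time passes only in rows, so rows that do not move let the fingers close. It gives the time, the measured TCP pose, the force and the opening at its end, in the units of the state.
- manip.sense(): the state, without advancing time (a new reading comes with each control period).
- manip.snapshot(name): name is "side" or "top" or "wrist"; returns a dict with "frame" (400x640x3 uint8, red, green, blue), "mtx" (3x3 intrinsics, pixels), "world_from_camera" (4x4, takes a point from camera to world coordinates). Camera axes: x right, y up, looking along -z (the intrinsics and any distortion apply to the point x, -y, -z); pixel columns grow to the right and rows downward; lengths in m; the calibration is good to about 2 mm. A picture is of the moment at which its call begins. There is no depth.
- manip.sign_off(): hands the job in, once; it reports no verdict.
The state is a dict: "t": time; "q": joint angles; "qd": joint speeds; "tau": joint torques, N m; "tcp_pos": TCP position; "tool_rot": TCP orientation; "force": force on the tool from outside, world axes, zero at the start; "ft_torque": the same for the moment, N m; "finger_gap": opening from 0.0 (shut) to 1.0 (fully open).
Only numpy, scipy, OpenCV 4.12 (cv2) and the standard library are available. Lean on these libraries where they do the work, as an engineer would, in place of code of your own. Each camera call takes 0.05 s, during which the arm holds its last target.

## Working session

There is one attempt and no reset: what is moved stays moved. The work goes in short steps, Python scripts to look and compute and a tool call to move; the robot and the scene stay as the last step left them, time stands still between calls to the robot, and variables do not carry over. Pictures are saved under pics/ and viewed, and the job is handed in when it is done.

Besides the shell and the picture viewer there is one more tool, called after ">>>" as name(argument=value, ...) on one line, values as JSON. servo_tool: Moves the arm, as the interface text tells. Its arguments: {"type":"object","properties":{"motion":{"type":"array"},"grip_force":{"type":"number"}},"required":["motion"]}

```bash
ls; mkdir -p pics; python3 - <<'E'
from station import manip
import cv2,json,numpy as np
for n in ["side","top","wrist"]:
    s=manip.snapshot(n); cv2.imwrite(f"pics/{n}0.png",s["frame"][:,:,::-1])
    np.savez(f"pics/{n}0.npz",**s)
    print(n,np.round(s["mtx"],1).tolist(),np.round(s["world_from_camera"],3).tolist(),[k for k in s])
s=manip.sense()
print({k:np.round(v,3).tolist() for k,v in s.items()})
E
```

```text
pics
side [[371.4, 0.0, 321.2], [0.0, 371.4, 201.4], [0.0, 0.0, 1.0]] [[0.888, 0.254, -0.385, 0.166], [-0.461, 0.511, -0.726, -0.86], [0.012, 0.822, 0.57, 0.77], [0.0, 0.0, 0.0, 1.0]] ['frame', 'mtx', 'world_from_camera']
top [[496.2, 0.0, 318.6], [0.0, 496.2, 201.6], [0.0, 0.0, 1.0]] [[-0.019, 0.983, -0.18, 0.344], [-1.0, -0.021, -0.008, -0.027], [-0.012, 0.18, 0.984, 1.591], [0.0, 0.0, 0.0, 1.0]] ['frame', 'mtx', 'world_from_camera']
wrist [[318.3, 0.0, 322.9], [0.0, 318.3, 206.2], [0.0, 0.0, 1.0]] [[0.363, -0.9, -0.241, 0.166], [0.932, 0.35, 0.097, 0.606], [-0.003, -0.26, 0.966, 0.373], [0.0, 0.0, 0.0, 1.0]] ['frame', 'mtx', 'world_from_camera']
{'t': 0.15, 'q': [1.022, 0.528, 1.434, 0.0, 1.181, -0.179], 'qd': [0.0, -0.002, -0.004, -0.001, 0.001, 0.0], 'tau': [0.001, -44.274, -17.828, -0.0, 0.006, -0.0], 'tcp_pos': [0.226, 0.582, 0.231], 'tool_rot': [0.184, 0.983, -0.001, -0.0], 'force': [-0.787, 0.122, 0.607], 'ft_torque': [0.035, -0.009, -0.011], 'finger_gap': 1.003}
```

View pics/side0.png

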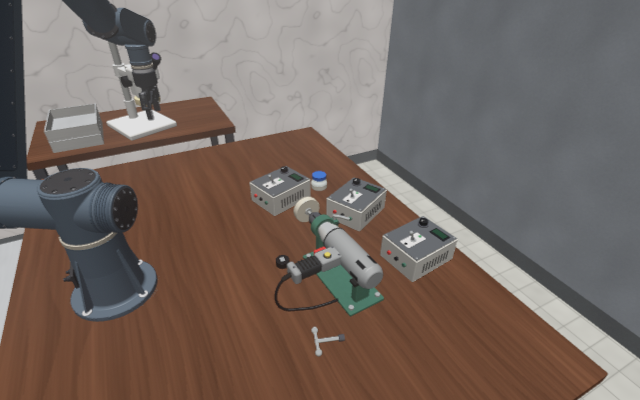

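View pics/top0.png

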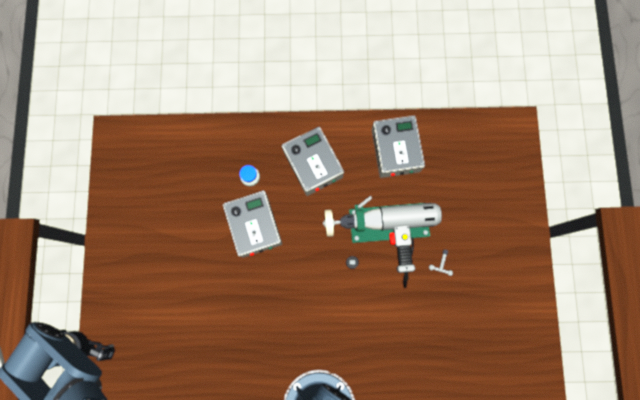

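View pics/wrist0.png

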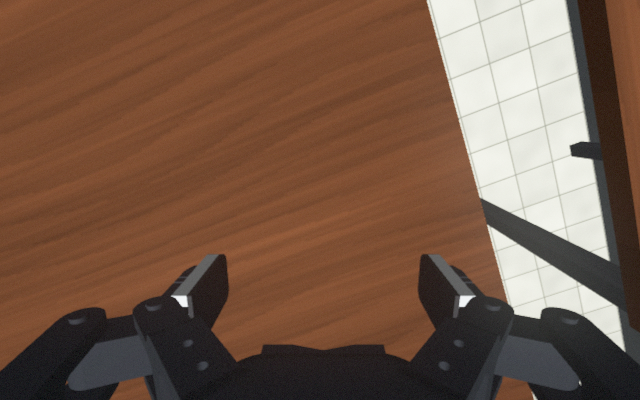

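The top view shows three similar supplies at (252,224), (312,160) and (400,145). World y runs to the left in this picture, so (252,224) is farthest to the robot's left. The drill's grip is at about (404,245), the yellow button at (405,237), and the red trigger at (394,238). I'll crop closer to check.

```bash
cat > h.py <<'E'
import numpy as np,cv2
def ray(s,u,v):
    K=s["mtx"];T=s["world_from_camera"]
    d=np.linalg.inv(K)@np.array([u,v,1.]); d=np.array([d[0],-d[1],-d[2]])
    return T[:3,3],T[:3,:3]@d
def onz(s,u,v,z):
    o,d=ray(s,u,v); return o+d*(z-o[2])/d[2]
def proj(s,p):
    T=s["world_from_camera"]; c=T[:3,:3].T@(np.asarray(p)-T[:3,3]); 
    q=s["mtx"]@np.array([c[0],-c[1],-c[2]]); return q[:2]/q[2]
def tri(obs):
    A=np.zeros((3,3));b=np.zeros(3)
    for s,u,v in obs:
        o,d=ray(s,u,v); d=d/np.linalg.norm(d); P=np.eye(3)-np.outer(d,d); A+=P;b+=P@o
    x=np.linalg.solve(A,b); return x,[float(np.linalg.norm(np.cross(ray(s,u,v)[1]/np.linalg.norm(ray(s,u,v)[1]),x-ray(s,u,v)[0]))*1000) for s,u,v in obs]
E
python3 - <<'E'
import cv2,numpy as np
t=cv2.imread("pics/top0.png"); s=cv2.imread("pics/side0.png")
a=cv2.resize(t[180:290,215:465],None,fx=3.2,fy=3.2,interpolation=cv2.INTER_CUBIC)
cv2.imwrite("pics/topc.png",a)
b=cv2.resize(s[150:320,240:400],None,fx=3.5,fy=3.5,interpolation=cv2.INTER_CUBIC)
cv2.imwrite("pics/sidec.png",b)
E
```

```text
(no output)
```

View pics/topc.png

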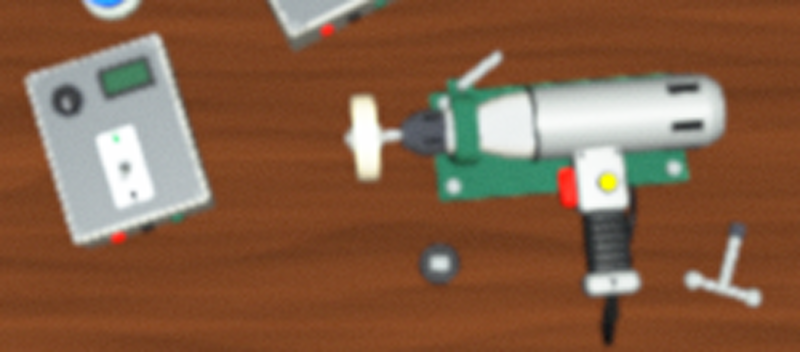

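View pics/sidec.png

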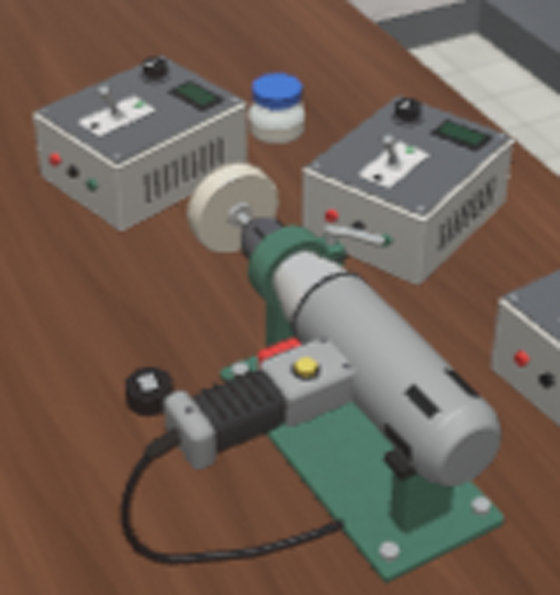

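The crops confirm it. The chosen supply is at top (252,224), with its green ON mark at the far end and the black OFF mark at the near end. The drill's yellow button and red trigger are visible in both views. Next I measure positions.

```bash
python3 - <<'E'
from h import *
T=dict(np.load("pics/top0.npz"));S=dict(np.load("pics/side0.npz"))
def comps(s,lo,hi,mn=4):
    h=cv2.cvtColor(s["frame"],cv2.COLOR_RGB2HSV); m=cv2.inRange(h,np.array(lo),np.array(hi))
    n,l,st,c=cv2.connectedComponentsWithStats(m); return [(np.round(c[i],2).tolist(),st[i].tolist()) for i in range(1,n) if st[i][4]>=mn]
for n,s in(("T",T),("S",S)):
    print(n,"yellow",comps(s,(24,150,120),(34,255,255)))
    print(n,"red",comps(s,(0,200,120),(4,255,255)),comps(s,(174,200,120),(180,255,255)))
    print(n,"wheel",comps(s,(15,20,170),(35,120,255),20))
    print(n,"blue",comps(s,(100,150,100),(120,255,255)))
    print(n,"green",comps(s,(45,80,60),(75,255,255),2))
E
```

```text
T yellow [([404.5, 236.5], [403, 235, 4, 4, 16])]
T red [([392.5, 174.5], [392, 174, 2, 2, 4]), ([317.0, 189.5], [316, 189, 3, 2, 6]), ([391.71, 238.78], [390, 233, 5, 12, 49]), ([251.57, 254.29], [250, 253, 4, 3, 7])] []
T wheel [([36.68, 28.18], [36, 19, 3, 20, 22]), ([323.57, 129.89], [84, 104, 475, 130, 1074]), ([605.43, 207.28], [592, 204, 29, 10, 46]), ([328.37, 213.33], [325, 210, 9, 11, 43]), ([29.64, 217.89], [19, 216, 22, 8, 44]), ([329.47, 231.47], [324, 225, 10, 11, 45]), ([597.84, 245.94], [594, 228, 7, 37, 51]), ([558.23, 318.75], [550, 238, 17, 162, 237]), ([79.67, 292.02], [63, 246, 22, 85, 126]), ([34.48, 285.71], [32, 249, 6, 73, 79]), ([601.45, 276.1], [600, 266, 4, 22, 31]), ([605.57, 310.54], [603, 289, 6, 42, 56]), ([610.63, 352.49], [608, 332, 6, 41, 51]), ([613.93, 385.18], [608, 374, 9, 26, 44])]
T blue [([247.68, 173.04], [240, 165, 16, 17, 211])]
T green [([404.17, 126.01], [398, 123, 14, 7, 83]), ([311.93, 139.78], [305, 135, 14, 11, 82]), ([410.75, 171.5], [410, 171, 3, 2, 4]), ([253.78, 203.73], [247, 199, 14, 10, 86]), ([355.2, 207.0], [355, 205, 2, 5, 
[... 482 characters left out ...]
[368.0, 240.5], [368, 240, 1, 2, 2]), ([374.0, 240.0], [371, 240, 7, 1, 7]), ([270.0, 247.67], [269, 247, 3, 2, 3])]
S yellow []
S red [] []
S wheel [([302.43, 201.68], [295, 197, 21, 14, 91]), ([68.79, 244.33], [60, 239, 20, 8, 24])]
S blue [([318.74, 175.29], [313, 172, 13, 8, 86])]
S green [([371.31, 187.59], [366, 185, 11, 6, 29]), ([313.75, 222.5], [313, 221, 2, 4, 4]), ([316.83, 224.83], [315, 223, 5, 4, 6]), ([439.24, 233.4], [432, 229, 15, 10, 62]), ([419.5, 236.0], [419, 236, 2, 1, 2]), ([326.0, 285.0], [325, 284, 3, 3, 3]), ([361.59, 293.71], [356, 288, 13, 14, 66]), ([333.5, 294.5], [333, 294, 2, 2, 2]), ([341.5, 304.5], [341, 304, 2, 2, 2]), ([345.5, 309.5], [345, 309, 2, 2, 2])]
```

```bash
python3 - <<'E'
from h import *
T=dict(np.load("pics/top0.npz"));S=dict(np.load("pics/side0.npz"))
b=onz(T,404.5,236.5,.1385); w=onz(T,329.5,222.5,.115)
# side: crop px -> /3.5+offset
ys=(240+306/3.5,150+366/3.5)
print("button",b,"tri",tri([(T,404.5,236.5),(S,*ys)]))
ws=(240+240/3.5,150+207/3.5)
print("wheel",w,tri([(T,329.5,222.5),(S,*ws)]))
# drill yaw: vector button->wheel local (62,218)
d=w-b; yaw=np.arctan2(d[1],d[0])-np.arctan2(218,62); print("len",np.linalg.norm(d[:2]),np.hypot(62,218),"yaw",yaw)
# supply corners in crop topc
for c in [(26,76),(157,36),(210,200),(75,242)]:
    u,v=215+c[0]/3.2,180+c[1]/3.2; print(onz(T,u,v,.085))
for c in [(116,138),(134,193)]:
    u,v=215+c[0]/3.2,180+c[1]/3.2; print("mark",onz(T,u,v,.086))
E
```

```text
button [ 0.50163114 -0.26489986  0.1385    ] tri (array([ 0.50173064, -0.26525795,  0.13585513]), [0.1987191608913265, 0.19871916089132485])
wheel [ 0.55080437 -0.04626697  0.115     ] (array([ 0.55264579, -0.04697892,  0.11652092]), [2.1606408982464353, 2.1606408982462786])
len 0.22409450965345024 226.645097012929 yaw 0.055856535494563486
[0.6201424  0.28069564 0.085     ]
[0.65690986 0.15405195 0.085     ]
[0.49663557 0.10341043 0.085     ]
[0.45932165 0.23160773 0.085     ]
mark [0.55780465 0.1931352  0.086     ]
mark [0.50464497 0.17567403 0.086     ]
```

```bash
cat > plan.py <<'E'
import numpy as np
from scipy.spatial.transform import Rotation as R
from station import manip
def toolR(yaw,phi=0,psi=0):
    """tool x = -(cos yaw,sin yaw), tool y=(-sin yaw,cos yaw), z down; then turn phi about tool x, psi about tool y"""
    c,s=np.cos(yaw),np.sin(yaw)
    M=np.array([[-c,-s,0],[-s,c,0],[0,0,-1]]).T
    return R.from_matrix(M)*R.from_rotvec([phi,0,0])*R.from_rotvec([0,psi,0])
def plan(pos,rot,hand,n=None,mm=36,deg=6.5):
    s=manip.sense(); p=np.array(s["tcp_pos"]);r=R.from_quat(s["tool_rot"])
    dv=np.array(pos)-p; rv=(r.inv()*rot).as_rotvec()
    n=n or int(max(np.ceil(np.linalg.norm(dv)*1000/mm),np.ceil(np.degrees(np.linalg.norm(rv))/deg),1))
    print("t",round(s["t"],2),"p",np.round(p,4),"dv",np.round(dv*1000,1),"rv",np.round(rv,3),"F",np.round(s["force"],1),"gap",round(s["finger_gap"],3),"n",n)
    rows=[]
    for i in range(n):
        rows.append([*np.round(r.inv().apply(dv/n)*1000,1).tolist(),*np.round(rv/n,3).tolist(),hand]); r=r*R.from_rotvec(rv/n)
    print("["+",\n".join(str(x) for x in rows)+"]")
E
python3 -c "
from plan import *
plan([.525,.184,.21],toolR(.296),1)"
```

```text
t 0.15 p [0.2261 0.5821 0.2305] dv [ 298.9 -398.1  -20.5] rv [-0.002 -0.001 -0.667] F [-0.8  0.1  0.6] gap 1.003 n 14
[[-30.2, -18.8, 1.5, -0.0, -0.0, -0.048, 1],
[-29.3, -20.2, 1.5, -0.0, -0.0, -0.048, 1],
[-28.3, -21.5, 1.5, -0.0, -0.0, -0.048, 1],
[-27.2, -22.9, 1.5, -0.0, -0.0, -0.048, 1],
[-26.1, -24.1, 1.5, -0.0, -0.0, -0.048, 1],
[-24.9, -25.4, 1.5, -0.0, -0.0, -0.048, 1],
[-23.7, -26.5, 1.5, -0.0, -0.0, -0.048, 1],
[-22.4, -27.6, 1.5, -0.0, -0.0, -0.048, 1],
[-21.1, -28.6, 1.5, -0.0, -0.0, -0.048, 1],
[-19.7, -29.6, 1.5, -0.0, -0.0, -0.048, 1],
[-18.2, -30.5, 1.5, -0.0, -0.0, -0.048, 1],
[-16.8, -31.4, 1.5, -0.0, -0.0, -0.048, 1],
[-15.2, -32.1, 1.5, -0.0, -0.0, -0.048, 1],
[-13.7, -32.8, 1.5, -0.0, -0.0, -0.048, 1]]
```

>>> servo_tool(motion=[[-30, -19, 1.5, 0, 0, -0.05, 1], [-29, -20, 1.5, 0, 0, -0.05, 1], [-28, -21.5, 1.5, 0, 0, -0.05, 1], [-27, -23, 1.5, 0, 0, -0.05, 1], [-26, -24, 1.5, 0, 0, -0.05, 1], [-25, -25.5, 1.5, 0, 0, -0.05, 1], [-24, -26.5, 1.5, 0, 0, -0.05, 1], [-22.5, -27.5, 1.5, 0, 0, -0.05, 1], [-21, -28.5, 1.5, 0, 0, -0.05, 1], [-19.5, -29.5, 1.5, 0, 0, -0.05, 1], [-18, -30.5, 1.5, 0, 0, -0.05, 1], [-17, -31.5, 1.5, 0, 0, -0.05, 1]])

```text
t: 1.15
tcp_pos: [0.4952, 0.2408, 0.208]
tool_rot: [-0.136, 0.991, 0.001, -0.003]
force: [0.9, -0.7, -0.5]
finger_gap: 1.003
```

```bash
python3 -c "
from plan import *
plan([.525,.184,.21],toolR(.296),1)"
```

```text
t 1.15 p [0.4952 0.2408 0.208 ] dv [ 29.8 -56.8   2. ] rv [ 0.002 -0.005 -0.022] F [ 0.9 -0.7 -0.5] gap 1.003 n 2
[[-6.7, -31.4, -1.1, 0.001, -0.003, -0.011, 1],
[-6.3, -31.4, -1.1, 0.001, -0.003, -0.011, 1]]
```

Tracking is good.

>>> servo_tool(motion=[[-6.5, -31.5, -1, 0, 0, -0.01, 1], [-6.5, -31, -1, 0, 0, -0.01, 1], [0, 0, 0, 0, 0, 0, 1]])

```text
t: 1.4
tcp_pos: [0.5315, 0.1761, 0.2089]
tool_rot: [-0.145, 0.989, -0.0, -0.001]
force: [0.4, -0.6, 0.1]
finger_gap: 1.001
```

```bash
cat > snap.py <<'E'
import sys,cv2,numpy as np
from station import manip
n,name=sys.argv[1:3]
s=manip.snapshot(n); np.savez(f"pics/{name}.npz",**s); cv2.imwrite(f"pics/{name}.png",s["frame"][:,:,::-1])
E
python3 snap.py wrist w1
```

```text
(no output)
```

View pics/w1.png

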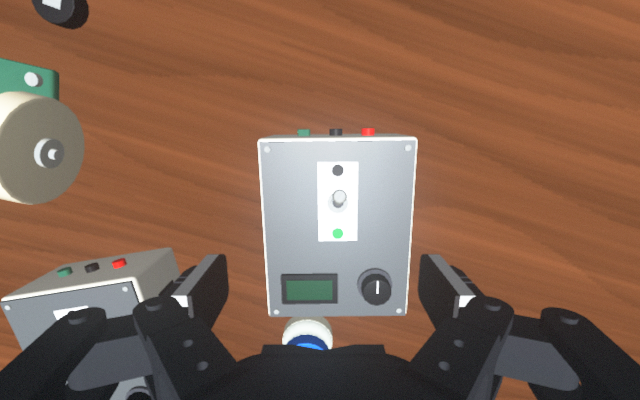

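The wrist view shows the chosen supply. Its black OFF mark is at (338,170), the green ON mark at (338,233), the bat end at (339,198), and the knob at (374,287). I'll work out its pose from these.

```bash
python3 - <<'E'
from h import *
W=dict(np.load("pics/w1.npz"));T=dict(np.load("pics/top0.npz"));S=dict(np.load("pics/side0.npz"))
g=cv2.cvtColor(W["frame"],cv2.COLOR_RGB2HSV)
def cen(m,x0,x1,y0,y1):
    k=np.zeros_like(m);k[y0:y1,x0:x1]=m[y0:y1,x0:x1]; M=cv2.moments(k,True); return M["m10"]/M["m00"],M["m01"]/M["m00"],M["m00"]
gr=cen(cv2.inRange(g,np.array((50,120,80)),np.array((80,255,255))),325,350,220,245)
bk=cen(cv2.inRange(g,np.array((0,0,0)),np.array((180,255,90))),328,348,161,180)
pl=cen(cv2.inRange(g,np.array((0,0,215)),np.array((180,40,255))),312,362,155,245)
print(gr,bk,pl)
G=onz(W,*gr[:2],.0865);B=onz(W,*bk[:2],.0865);print("on",G,"off",B,"mid",(G+B)/2,"yaw",np.arctan2(*(G-B)[[1,0]]),np.linalg.norm(G-B))
C=[onz(W,u,v,.085) for u,v in[(260,140),(416,138),(405,316),(268,316)]]
for c in C:print(c)
print("ctr",np.mean(C,0),[round(float(np.linalg.norm(C[i]-C[i-1])),4) for i in range(4)])
for i,j in((0,3),(1,2)): print("yaw",np.arctan2(*(C[j]-C[i])[[1,0]]))
# re-project known
c=np.mean(C,0)
im=W["frame"][140:325,250:430,::-1]; cv2.imwrite("pics/w1c.png",cv2.resize(im,None,fx=3.2,fy=3.2,interpolation=cv2.INTER_CUBIC))
E
```

```text
Traceback (most recent call last):
ZeroDivisionError: float division by zero
```

```bash
python3 - <<'E'
from h import *
W=dict(np.load("pics/w1.npz"))
g=cv2.cvtColor(W["frame"],cv2.COLOR_RGB2HSV)
def cen(m,x0,x1,y0,y1):
    k=np.zeros_like(m);k[y0:y1,x0:x1]=m[y0:y1,x0:x1]; M=cv2.moments(k,True); return M["m10"]/M["m00"],M["m01"]/M["m00"],M["m00"]
print(W["frame"][233,338],g[233,338],W["frame"][170,338],W["frame"][215,322])
gr=cen(cv2.inRange(g,np.array((40,100,60)),np.array((90,255,255))),325,350,220,245)
bk=cen(cv2.inRange(g,np.array((0,0,0)),np.array((180,255,110))),328,348,161,180)
print(gr,bk)
G=onz(W,*gr[:2],.0865);B=onz(W,*bk[:2],.0865);print("on",G,"off",B,"mid",(G+B)/2,"yaw",np.arctan2(*(G-B)[[1,0]]),np.linalg.norm(G-B))
C=[onz(W,u,v,.085) for u,v in[(260,140),(416,138),(405,316),(268,316)]]
for c in C:print(c)
print("ctr",np.mean(C,0),[round(float(np.linalg.norm(C[i]-C[i-1])),4) for i in range(4)])
for i,j in((0,3),(1,2)): print("yaw",np.arctan2(*(C[j]-C[i])[[1,0]]))
im=W["frame"][140:325,250:430,::-1]; cv2.imwrite("pics/w1c.png",cv2.resize(im,None,fx=3.2,fy=3.2,interpolation=cv2.INTER_CUBIC))
E
```

```text
[125 244 163] [ 70 124 244] [133 135 138] [255 255 255]Traceback (most recent call last):
  File "<stdin>", line 8, in <module>
  File "<stdin>", line 5, in cen
ZeroDivisionError: float division by zero
```

```bash
python3 - <<'E'
from h import *
W=dict(np.load("pics/w1.npz"))
g=cv2.cvtColor(W["frame"],cv2.COLOR_RGB2HSV)
def cen(m,x0,x1,y0,y1):
    k=np.zeros_like(m);k[y0:y1,x0:x1]=m[y0:y1,x0:x1]; M=cv2.moments(k,True); return M["m10"]/M["m00"],M["m01"]/M["m00"],M["m00"]
gr=cen(cv2.inRange(g,np.array((40,80,60)),np.array((90,255,255))),325,350,220,245)
bk=cen(cv2.inRange(g,np.array((0,0,0)),np.array((180,255,190))),328,348,163,178)
print(gr,bk)
G=onz(W,*gr[:2],.0865);B=onz(W,*bk[:2],.0865);print("on",G,"off",B,"mid",(G+B)/2,"yaw",np.arctan2(*(G-B)[[1,0]]),np.linalg.norm(G-B))
C=[onz(W,u,v,.085) for u,v in[(260,140),(416,138),(405,316),(268,316)]]
for c in C:print(c)
print("ctr",np.mean(C,0),[round(float(np.linalg.norm(C[i]-C[i-1])),4) for i in range(4)])
for i,j in((0,3),(1,2)): print("yaw",np.arctan2(*(C[j]-C[i])[[1,0]]))
im=W["frame"][140:325,250:430,::-1]; cv2.imwrite("pics/w1c.png",cv2.resize(im,None,fx=3.2,fy=3.2,interpolation=cv2.INTER_CUBIC))
E
```

```text
(337.38157894736844, 233.0, 76.0) (337.2391304347826, 169.95652173913044, 92.0)
on [0.5571278  0.19622716 0.0865    ] off [0.50386985 0.17953035 0.0865    ] mid [0.53049883 0.18787876 0.0865    ] yaw 0.3038032513072043 0.05581390409140685
[0.49861333 0.11153221 0.085     ]
[0.46047669 0.23369342 0.085     ]
[0.61917319 0.28313652 0.085     ]
[0.65664172 0.15792338 0.085     ]
ctr [0.55872623 0.19657139 0.085     ] [0.1647, 0.128, 0.1662, 0.1307]
yaw 0.2855401636467373
yaw 0.3020260748384097
```

View pics/w1c.png

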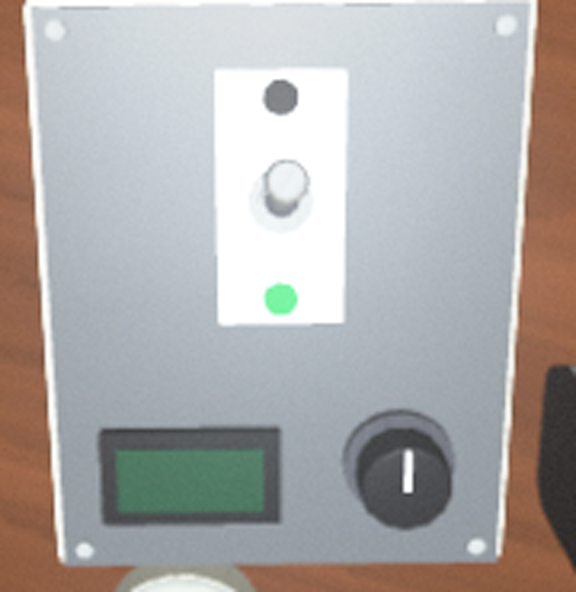

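```bash
python3 -c "
from plan import *
plan([.50,-.245,.25],toolR(.056),1)"
```

```text
t 1.45 p [0.5296 0.178  0.2086] dv [ -29.6 -423.    41.4] rv [ 0.001 -0.005  0.234] F [-0.5  0.4 -0.2] gap 0.999 n 12
[[12.5, -33.1, -3.4, 0.0, -0.0, 0.02, 1],
[11.8, -33.3, -3.4, 0.0, -0.0, 0.02, 1],
[11.2, -33.5, -3.5, 0.0, -0.0, 0.02, 1],
[10.5, -33.7, -3.5, 0.0, -0.0, 0.02, 1],
[9.8, -33.9, -3.5, 0.0, -0.0, 0.02, 1],
[9.2, -34.1, -3.5, 0.0, -0.0, 0.02, 1],
[8.5, -34.3, -3.5, 0.0, -0.0, 0.02, 1],
[7.8, -34.5, -3.5, 0.0, -0.0, 0.02, 1],
[7.2, -34.6, -3.5, 0.0, -0.0, 0.02, 1],
[6.5, -34.7, -3.5, 0.0, -0.0, 0.02, 1],
[5.8, -34.9, -3.5, 0.0, -0.0, 0.02, 1],
[5.1, -35.0, -3.5, 0.0, -0.0, 0.02, 1]]
```

>>> servo_tool(motion=[[12.5, -33, -3.5, 0, 0, 0.02, 1], [12, -33.5, -3.5, 0, 0, 0.02, 1], [11, -33.5, -3.5, 0, 0, 0.02, 1], [10.5, -33.5, -3.5, 0, 0, 0.02, 1], [10, -34, -3.5, 0, 0, 0.02, 1], [9, -34, -3.5, 0, 0, 0.02, 0.5], [8.5, -34.5, -3.5, 0, 0, 0.02, 0], [8, -34.5, -3.5, 0, 0, 0.02, 0], [7, -34.5, -3.5, 0, 0, 0.02, 0], [6.5, -34.5, -3.5, 0, 0, 0.02, 0], [6, -35, -3.5, 0, 0, 0.02, 0], [5, -35, -3.5, 0, 0, 0.02, 0]])

```text
t: 2.45
tcp_pos: [0.4931, -0.2398, 0.2466]
tool_rot: [-0.03, 0.999, 0.007, -0.007]
force: [1.2, 0.4, 0.1]
finger_gap: 0.501
```

>>> servo_tool(motion=[[0, 0, 0, 0, 0, 0, -0.05], [0, 0, 0, 0, 0, 0, -0.05]])

```text
t: 2.62
tcp_pos: [0.4937, -0.2453, 0.2469]
tool_rot: [-0.027, 1.0, 0.005, -0.006]
force: [0.4, 0.3, -0.2]
finger_gap: 0.475
```

```bash
python3 snap.py wrist w2; python3 snap.py side s2
```

```text
(no output)
```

View pics/w2.png

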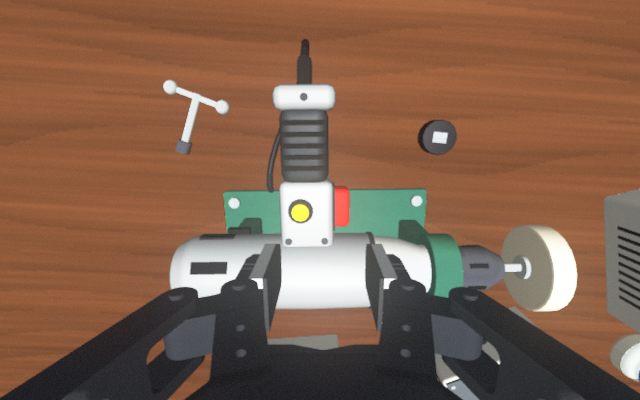

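View pics/s2.png

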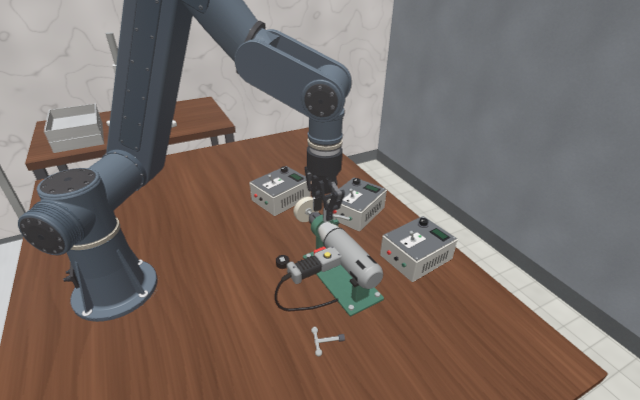

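The wrist view shows the yellow button at (300,213), the red trigger at (342,206), the wheel's near face at about (540,268), and the fingertips at about (281,245) and (366,245). Now I measure the drill and check the fingertip geometry.

```bash
python3 - <<'E'
from h import *
from scipy.spatial.transform import Rotation as R
from station import manip
st=manip.sense(); p=np.array(st["tcp_pos"]); r=R.from_quat(st["tool_rot"]); print(st["t"],p,st["tool_rot"])
W=dict(np.load("pics/w2.npz"));T=dict(np.load("pics/top0.npz"));S=dict(np.load("pics/s2.npz"))
g=cv2.cvtColor(W["frame"],cv2.COLOR_RGB2HSV)
def big(lo,hi,box):
    m=cv2.inRange(g,np.array(lo),np.array(hi)); k=np.zeros_like(m); x0,x1,y0,y1=box;k[y0:y1,x0:x1]=m[y0:y1,x0:x1]
    n,l,stt,c=cv2.connectedComponentsWithStats(k); i=1+np.argmax(stt[1:,4]); return c[i],stt[i]
y,ys=big((22,120,100),(36,255,255),(280,320,190,230)); rd,rs=big((0,150,80),(6,255,255),(325,360,170,240))
print("yel",y,ys,"red",rd,rs)
b=onz(W,*y,.1385); print("button",b,"tri",tri([(W,*y),(T,404.5,236.5)]), "tri3",tri([(W,*y),(T,404.5,236.5),(S,240+306/3.5,150+366/3.5)]))
# butt screws
for sx in(0.011,-0.011):
  for sy in(.0202,-.0202):
    for sb in(0,.004):
      print(sx,sy,sb,np.round(proj(W,p+r.apply([sx,sy,-sb])),1))
im=W["frame"][70:300,160:440,::-1]; cv2.imwrite("pics/w2c.png",cv2.resize(im,None,fx=2.8,fy=2.5,interpolation=cv2.INTER_CUBIC))
E
```

```text
2.7167 [ 0.49400436 -0.24438662  0.24700882] [-0.02834427  0.99956602  0.00506967 -0.00621899]
yel [299.73076923 212.19230769] [291 203  18  19 260] red [341.37592593 205.83518519] [335 186  14  40 540]
button [ 0.50102462 -0.26329004  0.1385    ] tri (array([ 0.50094524, -0.26386717,  0.14054635]), [0.8223478007341992, 0.8223478007340568]) tri3 (array([ 0.5019336 , -0.26447511,  0.13526829]), [1.0220100138080015, 0.9419327492351635, 0.1452732932921898])
0.011 0.0202 0 [368.1 238.3]
0.011 0.0202 0.004 [369.3 241.4]
0.011 -0.0202 0 [283.4 238.5]
0.011 -0.0202 0.004 [282.3 241.6]
-0.011 0.0202 0 [366.6 280.1]
-0.011 0.0202 0.004 [367.7 284.1]
-0.011 -0.0202 0 [284.9 280.3]
-0.011 -0.0202 0.004 [284.  284.3]
```

View pics/w2c.png

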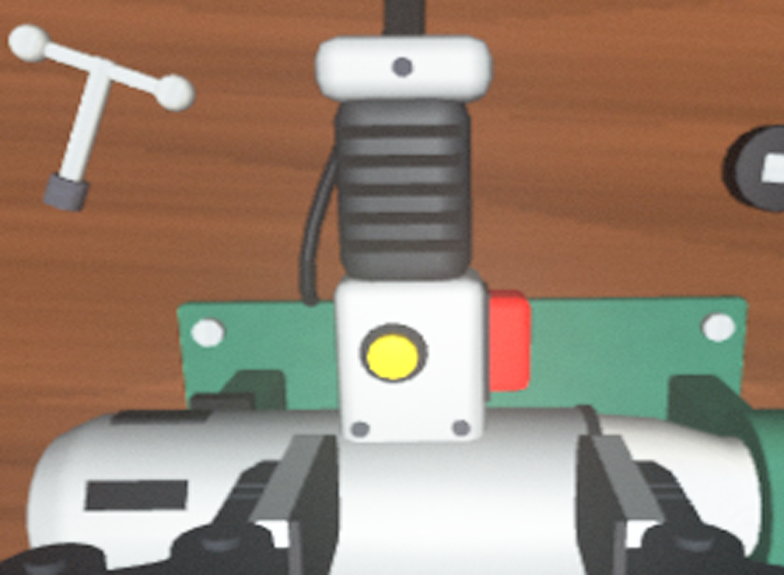

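```bash
python3 - <<'E'
from h import *
W=dict(np.load("pics/w2.npz"))
f=lambda c,z:onz(W,160+c[0]/2.8,70+c[1]/2.5,z)
for a,b,z in [((208,333),(719,327),.012),((360,428),(461,427),.132),((180,305),(745,298),.008)]:
    A,B=f(a,z),f(b,z); d=B-A; print(A,B,np.arctan2(-d[0],d[1]))
# red trigger front edge line at z=.126 top: crop x=530 rows 295..388; 
for c in [(530,300),(530,385),(486,295),(484,388)]: print("trig",f(c,.126))
for c in [(340,100),(338,270),(468,270)]: print("grip",f(c,.12))
print("butt",f((402,67),.134))
E
```

```text
[ 0.52901844 -0.34972627  0.012     ] [ 0.51451317 -0.12700555  0.012     ] 0.06503574783686356
[ 0.52921421 -0.27226981  0.132     ] [ 0.52729316 -0.24127456  0.132     ] 0.06189973349751353
[ 0.51656402 -0.36273219  0.008     ] [ 0.50025485 -0.11614202  0.008     ] 0.06604259633294643
trig [ 0.48288665 -0.22274062  0.126     ]
trig [ 0.51296069 -0.22049347  0.126     ]
trig [ 0.48185872 -0.23614196  0.126     ]
trig [ 0.51477812 -0.23471059  0.126     ]
grip [ 0.42086417 -0.28215772  0.12      ]
grip [ 0.476679   -0.28155195  0.12      ]
grip [ 0.47460039 -0.24186047  0.12      ]
butt [ 0.41080027 -0.26387816  0.134     ]
```

```bash
cat > drill.py <<'E'
from plan import *
import sys
YAW=.062; O=np.array([.4807,-.2573]); ex=np.array([np.cos(YAW),np.sin(YAW)]); ey=np.array([-ex[1],ex[0]])
def W(x,y,z): return np.array([*(O+ex*x/1000+ey*y/1000),z/1000])
def where():
    s=manip.sense(); p=np.array(s["tcp_pos"]); d=p[:2]-O; r=R.from_quat(s["tool_rot"])
    rel=R.from_matrix(np.array([[*ex,0],[*ey,0],[0,0,1]]))
    l=np.array([d@ex,d@ey,p[2]])*1000
    g=s["finger_gap"]*85; M=rel.as_matrix()@r.as_matrix()
    A=l+M@np.array([0,g/2,-4]);B=l+M@np.array([0,-g/2,-4]); 
    print("t",round(s["t"],2),"local",np.round(l,1),"A",np.round(A,1),"B",np.round(B,1),"Floc",np.round(rel.as_matrix()@np.array(s["force"]),1),"gap",round(s["finger_gap"],3))
    print("drill +y 1mm in tool:",np.round(M.T@[0,1,0],3)," z:",np.round(M.T@[0,0,1],3))
E
python3 -c "
from drill import *
where()
plan(W(15,24,185),toolR(YAW,.628),0.02)"
```

```text
t 2.72 local [ 14.1  12.1 247. ] A [ 14.2  32.4 251.2] B [ 14.   -8.4 250.8] Floc [ 0.2 -0.3  0.2] gap 0.48
drill +y 1mm in tool: [0.005 1.    0.011]  z: [ 0.012  0.01  -1.   ]
t 2.72 p [ 0.494  -0.2444  0.247 ] dv [  0.2  12.  -62. ] rv [ 0.639 -0.013 -0.001] F [ 0.2 -0.2  0.2] gap 0.48 n 6
[[-0.3, 1.9, 10.4, 0.106, -0.002, -0.0, 0.02],
[-0.2, 3.0, 10.1, 0.106, -0.002, -0.0, 0.02],
[-0.2, 4.0, 9.7, 0.106, -0.002, -0.0, 0.02],
[-0.2, 5.0, 9.2, 0.106, -0.002, -0.0, 0.02],
[-0.2, 6.0, 8.7, 0.106, -0.002, -0.0, 0.02],
[-0.2, 6.9, 8.0, 0.106, -0.002, -0.0, 0.02]]
```

>>> servo_tool(motion=[[0, 2, 10, 0.106, 0, 0, 0.02], [0, 3, 10, 0.106, 0, 0, 0.02], [0, 4, 9.5, 0.106, 0, 0, 0.02], [0, 5, 9, 0.106, 0, 0, 0.02], [0, 6, 8.5, 0.106, 0, 0, 0.02], [0, 7, 8, 0.106, 0, 0, 0.02], [0, 0, 0, 0, 0, 0, 0.02]], grip_force=60)

```text
t: 3.3
tcp_pos: [0.4932, -0.2243, 0.1906]
tool_rot: [-0.033, 0.956, -0.291, 0.004]
force: [0.1, 0.1, -0.4]
finger_gap: 0.509
```

```bash
python3 -c "
from drill import *
where()
plan(W(15,24,131),toolR(YAW,.628),0.02,mm=20)"
```

```text
t 3.3 local [ 14.5  32.1 190.6] A [ 14.3  52.3 181.9] B [ 14.7  16.4 206. ] Floc [ 0.1  0.1 -0.4] gap 0.509
drill +y 1mm in tool: [-0.003  0.83  -0.557]  z: [ 0.011 -0.557 -0.83 ]
t 3.3 p [ 0.4932 -0.2243  0.1906] dv [  1.   -8.1 -59.6] rv [ 0.037 -0.007  0.009] F [ 0.1  0.1 -0.4] gap 0.509 n 4
[[-0.3, 6.6, 13.5, 0.009, -0.002, 0.002, 0.02],
[-0.2, 6.7, 13.4, 0.009, -0.002, 0.002, 0.02],
[-0.2, 6.9, 13.4, 0.009, -0.002, 0.002, 0.02],
[-0.2, 7.0, 13.3, 0.009, -0.002, 0.002, 0.02]]
```

>>> servo_tool(motion=[[0, 6.5, 13.5, 0.012, 0, 0, 0.02], [0, 6.5, 13.5, 0.012, 0, 0, 0.02], [0, 7, 13.5, 0.012, 0, 0, 0.02], [0, 7, 13, 0, 0, 0, 0.02], [0, 0, 0, 0, 0, 0, 0.02]])

```text
t: 3.72
tcp_pos: [0.4955, -0.2249, 0.1316]
tool_rot: [-0.04, 0.951, -0.306, 0.007]
force: [-1.1, 0.3, -1.1]
finger_gap: 0.503
```

```bash
python3 -c "
from drill import *
where()
plan(W(15,24,131),toolR(YAW,.628),0.02,mm=20)"; python3 snap.py side s3;python3 snap.py wrist w3; python3 - <<'E'
from h import *
a=cv2.imread("pics/s3.png")[190:310,260:400];cv2.imwrite("pics/s3c.png",cv2.resize(a,None,fx=5,fy=5,interpolation=cv2.INTER_CUBIC))
E
```

```text
t 3.72 local [ 16.8  31.4 131.6] A [ 16.4  51.2 122.4] B [ 17.3  16.4 147.3] Floc [-1.1  0.3 -1.1] gap 0.503
drill +y 1mm in tool: [-0.018  0.813 -0.582]  z: [ 0.011 -0.582 -0.813]
t 3.72 p [ 0.4955 -0.2249  0.1316] dv [-1.4 -7.5 -0.6] rv [0.007 0.001 0.021] F [-1.1  0.3 -1.1] gap 0.503 n 1
[[2.0, -5.7, 4.8, 0.007, 0.001, 0.021, 0.02]]
```

View pics/s3c.png

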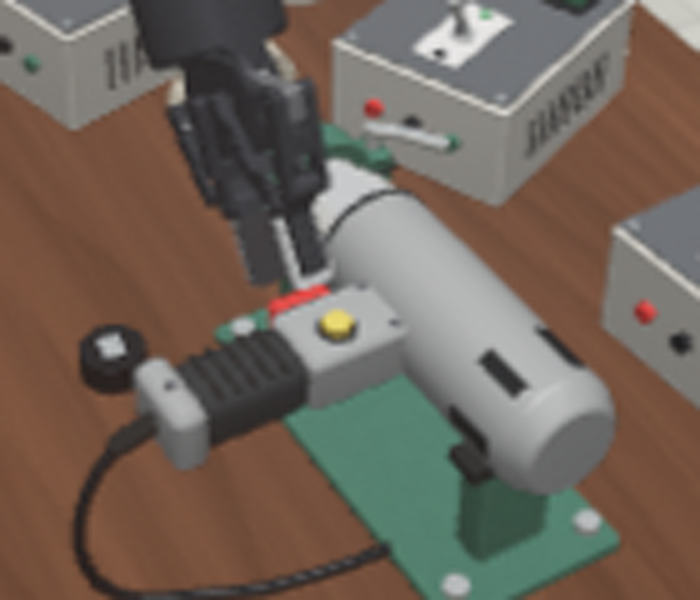

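View pics/w3.png

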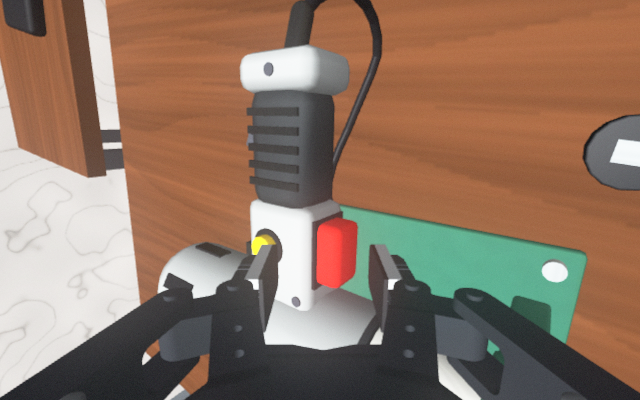

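The side crop shows finger A out in front of the red trigger and finger B above the grip, both clear. In the wrist view A's tip is at (370,250), the trigger at (337,252), B's tip at (277,250) and the button at (263,243). I'll check my estimates by projecting them into this view.

```bash
python3 - <<'E'
from h import *
from drill import *
V=dict(np.load("pics/w3.npz"));S=dict(np.load("pics/s3.npz"))
g=cv2.cvtColor(V["frame"],cv2.COLOR_RGB2HSV)
m=cv2.inRange(g,np.array((22,120,100)),np.array((36,255,255))); ys,xs=np.nonzero(m[200:280,230:300]); print("yellow bbox",xs.min()+230,xs.max()+230,ys.min()+200,ys.max()+200)
m=cv2.inRange(g,np.array((0,150,80)),np.array((6,255,255))); ys,xs=np.nonzero(m[200:310,300:370]); print("red bbox",xs.min()+300,xs.max()+300,ys.min()+200,ys.max()+200)
for x in(12.5,20,27.5): print("btn",np.round(proj(V,W(x,-8,138.5)),1))
for x in(3,37):
  for z in(104,126): print("trig",x,z,np.round(proj(V,W(x,34,z)),1))
for n,p in(("btn",W(20,-8,138.5)),("trig",W(20,34,126))): print(n,(proj(S,p)-[260,190])*5)
where()
E
```

```text
yellow bbox 251 275 235 254
red bbox 316 356 218 287
btn [258.1 235.4]
btn [258.6 248.4]
btn [259.  261.2]
trig 3 104 [359.5 218.5]
trig 3 126 [337.1 229. ]
trig 37 104 [356.5 275.7]
trig 37 126 [335.  291.7]
btn [335.48029731 317.69717766]
trig [292.17107937 287.44858715]
t 3.82 local [ 17.8  30.7 133.7] A [ 17.4  50.7 124.3] B [ 18.2  15.5 149.6] Floc [-0.   0.5  0.1] gap 0.51
drill +y 1mm in tool: [-0.018  0.812 -0.584]  z: [ 0.008 -0.584 -0.812]
```

>>> servo_tool(motion=[[1.5, -2.3, 5.4, 0.005, 0, 0.01, 0.02], [1, -2.3, 5.4, 0, 0, 0.01, 0.02], [0, 0, 0, 0, 0, 0, 0.02]])

```text
t: 4.07
tcp_pos: [0.4966, -0.2367, 0.1309]
tool_rot: [-0.028, 0.95, -0.31, 0.014]
force: [-0.5, 0.2, 0.4]
finger_gap: 0.513
```

```bash
python3 -c "
from drill import *
where()"
```

```text
t 4.07 local [ 17.1  19.5 130.9] A [ 17.2  39.5 121.2] B [ 17.    4.3 147. ] Floc [-0.5  0.2  0.4] gap 0.513
drill +y 1mm in tool: [-0.001  0.807 -0.59 ]  z: [-0.01  -0.59  -0.807]
```

>>> servo_tool(motion=[[0.5, -2.3, 5.4, 0, 0, 0, 0.02], [0, 0, 0, 0, 0, 0, 0.02], [0, -2.4, 1.8, 0, 0, 0, 0.02], [0, 0, 0, 0, 0, 0, 0.02]])

```text
t: 4.4
tcp_pos: [0.4969, -0.244, 0.1283]
tool_rot: [-0.027, 0.951, -0.308, 0.017]
force: [0.2, 5.1, 2.7]
finger_gap: 0.508
```

```bash
python3 -c "
from drill import *
where()"
```

```text
t 4.4 local [ 17.   12.3 128.3] A [ 17.2  32.1 118.9] B [ 16.8  -2.9 144.2] Floc [0.5 5.1 2.7] gap 0.508
drill +y 1mm in tool: [-0.     0.81  -0.587]  z: [-0.015 -0.587 -0.81 ]
```

>>> servo_tool(motion=[[0, -2.4, 1.8, 0, 0, 0, 0.02], [0, -2.4, 1.8, 0, 0, 0, 0.02], [0, 0, 0, 0, 0, 0, 0.02]])

```text
t: 4.65
tcp_pos: [0.4971, -0.2472, 0.1282]
tool_rot: [-0.028, 0.952, -0.306, 0.018]
force: [0.3, 6.6, 3.6]
finger_gap: 0.509
```

```bash
python3 -c "
from drill import *
where()"
```

```text
t 4.65 local [ 17.    9.1 128.2] A [ 17.2  29.  118.8] B [ 16.8  -6.2 144. ] Floc [0.7 6.6 3.6] gap 0.509
drill +y 1mm in tool: [-0.002  0.812 -0.583]  z: [-0.018 -0.583 -0.812]
```

>>> servo_tool(motion=[[0, -3.2, 2.3, 0, 0, 0, 0.02], [0, -3.2, 2.3, 0, 0, 0, 0.02], [0, -2.4, 1.8, 0, 0, 0, 0.02]])

```text
t: 4.9
tcp_pos: [0.4974, -0.2509, 0.1275]
tool_rot: [-0.029, 0.953, -0.301, 0.021]
force: [-1.8, 18.5, 12.5]
finger_gap: 0.512
```

```bash
python3 -c "
from drill import *
where()"
```

```text
t 4.9 local [ 17.1   5.4 127.5] A [ 17.2  25.5 118.3] B [ 16.8 -10.1 143.3] Floc [-0.7 18.6 12.5] gap 0.512
drill +y 1mm in tool: [-0.006  0.818 -0.575]  z: [-0.023 -0.575 -0.818]
```

>>> servo_tool(motion=[[0, 0, 3.6, 0, 0, 0, 0.02], [0, 0, 3.6, 0, 0, 0, 0.02]])

```text
t: 5.07
tcp_pos: [0.4977, -0.2506, 0.1224]
tool_rot: [-0.03, 0.954, -0.299, 0.024]
force: [-1.6, 11.2, 9.0]
finger_gap: 0.509
```

```bash
python3 -c "
from drill import *
where()"
```

```text
t 5.07 local [ 17.4   5.6 122.4] A [ 17.4  25.7 113.3] B [ 17.1  -9.9 138.1] Floc [-0.9 11.3  9. ] gap 0.509
drill +y 1mm in tool: [-0.009  0.821 -0.571]  z: [-0.027 -0.571 -0.821]
```

>>> servo_tool(motion=[[0, -1, 4.2, 0, 0, 0, 0.02], [0, -1, 4.2, 0, 0, 0, 0.02]])

```text
t: 5.23
tcp_pos: [0.4979, -0.2512, 0.118]
tool_rot: [-0.031, 0.954, -0.296, 0.026]
force: [-5.2, 29.6, 31.7]
finger_gap: 0.513
```

```bash
python3 -c "
from drill import *
where()"
```

```text
t 5.23 local [ 17.6   5.1 118. ] A [ 17.6  25.3 108.9] B [ 17.3 -10.6 133.6] Floc [-3.4 29.9 31.7] gap 0.513
drill +y 1mm in tool: [-0.013  0.824 -0.567]  z: [-0.032 -0.567 -0.823]
```

>>> servo_tool(motion=[[0, 0, 2, 0, 0, 0, 0.02], [0, 0, 2, 0, 0, 0, 0.02]])

```text
t: 5.4
tcp_pos: [0.4979, -0.2506, 0.1184]
tool_rot: [-0.032, 0.954, -0.297, 0.028]
force: [-2.5, 7.7, 9.2]
finger_gap: 0.51
```

```bash
python3 -c "
from drill import *
where()";python3 snap.py wrist w4; python3 snap.py side s4; python3 - <<'E'
from h import *
a=cv2.imread("pics/s4.png")[220:280,290:370];cv2.imwrite("pics/s4c.png",cv2.resize(a,None,fx=5,fy=5,interpolation=cv2.INTER_CUBIC))
a=cv2.imread("pics/w4.png")[180:310,220:400];cv2.imwrite("pics/w4c.png",cv2.resize(a,None,fx=4,fy=4,interpolation=cv2.INTER_CUBIC))
E
```

```text
t 5.4 local [ 17.6   5.6 118.4] A [ 17.5  25.7 109.4] B [ 17.3 -10.  134. ] Floc [-2.   7.9  9.2] gap 0.51
drill +y 1mm in tool: [-0.016  0.822 -0.569]  z: [-0.034 -0.569 -0.821]
```

View pics/w4c.png

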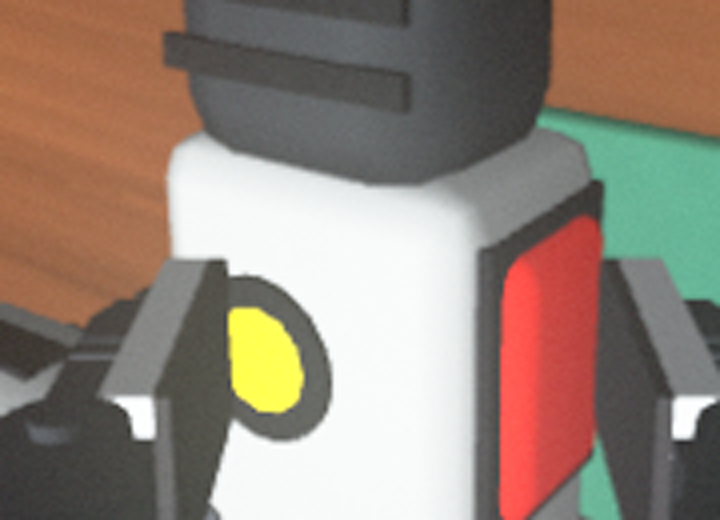

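View pics/s4c.png

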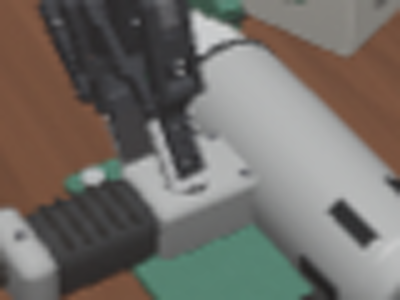

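The button looks sunk under finger B and the trigger is held in by A. I'll press once more firmly, then ease along +y while keeping the button down.

>>> servo_tool(motion=[[0, -1, 4, 0, 0, 0, 0.02], [0, -1, 4, 0, 0, 0, 0.02]])

```text
t: 5.67
tcp_pos: [0.498, -0.2511, 0.1179]
tool_rot: [-0.033, 0.954, -0.297, 0.031]
force: [-6.9, 27.5, 32.8]
finger_gap: 0.511
```

```bash
python3 -c "
from drill import *
where()"
```

```text
t 5.67 local [ 17.6   5.1 117.9] A [ 17.6  25.2 108.8] B [ 17.3 -10.5 133.5] Floc [-5.2 27.9 32.8] gap 0.511
drill +y 1mm in tool: [-0.02   0.822 -0.569]  z: [-0.04  -0.569 -0.821]
```

>>> servo_tool(motion=[[0, 3, 1.5, 0, 0, 0, 0.02], [0, 3.5, 1, 0, 0, 0, 0.02], [0, 3.5, 1, 0, 0, 0, 0.02]])

```text
t: 5.92
tcp_pos: [0.4979, -0.2459, 0.1184]
tool_rot: [-0.034, 0.951, -0.305, 0.033]
force: [-2.6, -0.5, 9.3]
finger_gap: 0.513
```

```bash
python3 -c "
from drill import *
where()"
```

```text
t 5.92 local [ 17.9  10.3 118.4] A [ 17.8  30.4 108.9] B [ 17.5  -5.1 134.3] Floc [-2.7 -0.3  9.3] gap 0.513
drill +y 1mm in tool: [-0.023  0.813 -0.582]  z: [-0.042 -0.582 -0.812]
```

```bash
python3 snap.py wrist w5; python3 - <<'E'
from h import *
a=cv2.imread("pics/w5.png")[180:310,220:400];cv2.imwrite("pics/w5c.png",cv2.resize(a,None,fx=4,fy=4,interpolation=cv2.INTER_CUBIC))
from drill import where
where()
E
```

```text
t 5.97 local [ 17.9  10.2 118.3] A [ 17.8  30.2 108.9] B [ 17.6  -5.1 134.2] Floc [-2.4  2.2 11.6] gap 0.51
drill +y 1mm in tool: [-0.023  0.813 -0.582]  z: [-0.042 -0.583 -0.812]
```

View pics/w5c.png

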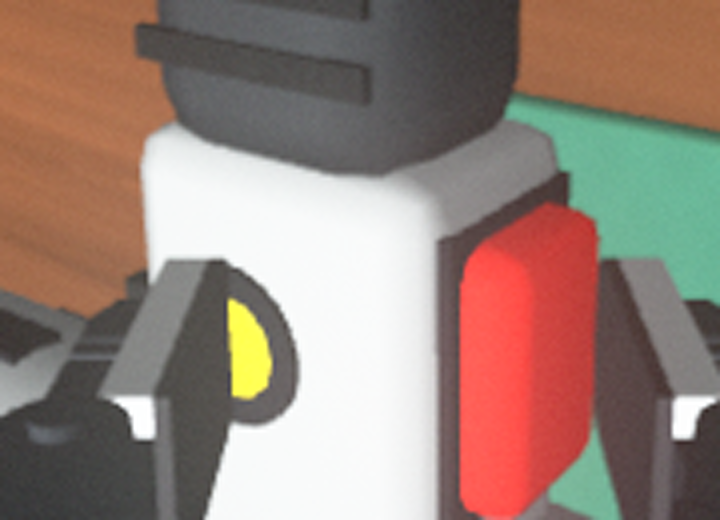

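>>> servo_tool(motion=[[0, 3, 0.8, 0, 0, 0, 0.02], [0, 0, 0, 0, 0, 0, 0.02]])

```text
t: 6.13
tcp_pos: [0.498, -0.2459, 0.1193]
tool_rot: [-0.034, 0.95, -0.309, 0.033]
force: [-1.0, 4.1, 0.0]
finger_gap: 0.51
```

```bash
python3 snap.py wrist w6; python3 - <<'E'
from h import *
a=cv2.imread("pics/w6.png")[180:310,220:400];cv2.imwrite("pics/w6c.png",cv2.resize(a,None,fx=4,fy=4,interpolation=cv2.INTER_CUBIC))
from drill import where
where()
E
```

```text
t 6.18 local [ 18.   10.4 119.3] A [ 18.   30.3 109.7] B [ 17.7  -4.8 135.3] Floc [-0.8  2.2  4.3] gap 0.511
drill +y 1mm in tool: [-0.023  0.809 -0.588]  z: [-0.042 -0.588 -0.808]
```

View pics/w6c.png

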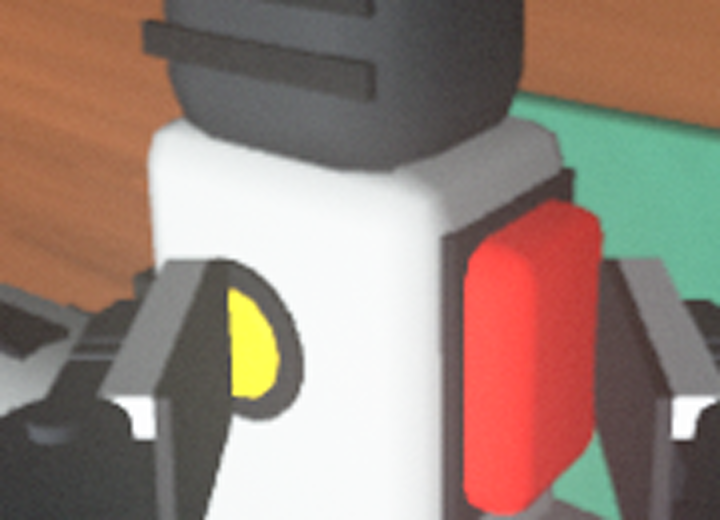

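>>> servo_tool(motion=[[0, 4, 0, 0, 0, 0, 0.02], [0, 3, -1, 0, 0, 0, 0.02]])

```text
t: 6.35
tcp_pos: [0.4984, -0.2424, 0.1185]
tool_rot: [-0.033, 0.949, -0.312, 0.033]
force: [0.5, -1.1, 3.1]
finger_gap: 0.509
```

```bash
python3 snap.py wrist w7; python3 - <<'E'
from h import *
a=cv2.imread("pics/w7.png")[180:310,220:400];cv2.imwrite("pics/w7c.png",cv2.resize(a,None,fx=4,fy=4,interpolation=cv2.INTER_CUBIC))
from drill import where
where()
E
```

```text
t 6.4 local [ 18.7  14.2 118.3] A [ 18.7  34.1 108.7] B [ 18.3  -0.8 134.4] Floc [-0.4 -1.1  5.5] gap 0.51
drill +y 1mm in tool: [-0.022  0.805 -0.593]  z: [-0.042 -0.594 -0.804]
```

View pics/w7c.png

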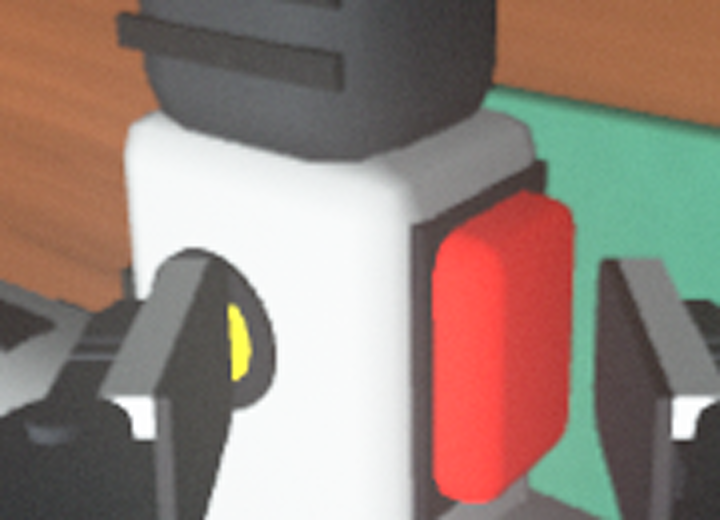

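The trigger now stays partly in with a clear gap to finger A, so the lock holds. I'll lift off and check.

>>> servo_tool(motion=[[0, -1, -5, 0, 0, 0, 0.02], [0, 0, -10, 0, 0, 0, 0.02], [0, 0, -20, 0, 0, 0, 0.02], [0, 0, -20, 0, 0, 0, 0.02], [0, 0, 0, 0, 0, 0, 0.02]])

```text
t: 6.82
tcp_pos: [0.4928, -0.2082, 0.1615]
tool_rot: [-0.033, 0.95, -0.308, 0.031]
force: [0.4, -0.9, 0.8]
finger_gap: 0.509
```

```bash
python3 snap.py wrist w8; python3 - <<'E'
from h import *
a=cv2.imread("pics/w8.png")[130:310,200:400];cv2.imwrite("pics/w8c.png",cv2.resize(a,None,fx=3.3,fy=3.3,interpolation=cv2.INTER_CUBIC))
from drill import *
where()
V=dict(np.load("pics/w8.npz")); g=cv2.cvtColor(V["frame"],cv2.COLOR_RGB2HSV)
m=cv2.inRange(g,np.array((22,120,100)),np.array((36,255,255))); M=cv2.moments(m[130:310,200:400],True); print("yellow",M["m10"]/M["m00"]+200,M["m01"]/M["m00"]+130,M["m00"])
for z in(138.5,134.5,133.3):print(z,proj(V,W(20,-8,z)))
m=cv2.inRange(g,np.array((0,150,80)),np.array((6,255,255))); ys,xs=np.nonzero(m[130:310,200:400]); print("red",xs.min()+200,xs.max()+200,ys.min()+130,ys.max()+130)
for y in(34,28,24):print(y,[np.round(proj(V,W(x,y,z))).tolist() for x in(3,37) for z in(104,126)])
E
```

```text
t 6.87 local [ 14.9  47.7 160.6] A [ 14.8  67.5 151.1] B [ 14.6  32.5 176.5] Floc [-0.5  0.1 -0.4] gap 0.508
drill +y 1mm in tool: [-0.02   0.809 -0.587]  z: [-0.038 -0.587 -0.808]
yellow 280.8740740740741 227.8814814814815 270.0
138.5 [273.95802959 229.55735325]
134.5 [278.27915449 227.69798692]
133.3 [279.55066611 227.15085951]
red 323 348 202 257
34 [[358.0, 202.0], [339.0, 211.0], [357.0, 251.0], [339.0, 264.0]]
28 [[350.0, 201.0], [331.0, 209.0], [349.0, 249.0], [331.0, 261.0]]
24 [[345.0, 200.0], [326.0, 208.0], [344.0, 247.0], [326.0, 259.0]]
```

View pics/w8c.png

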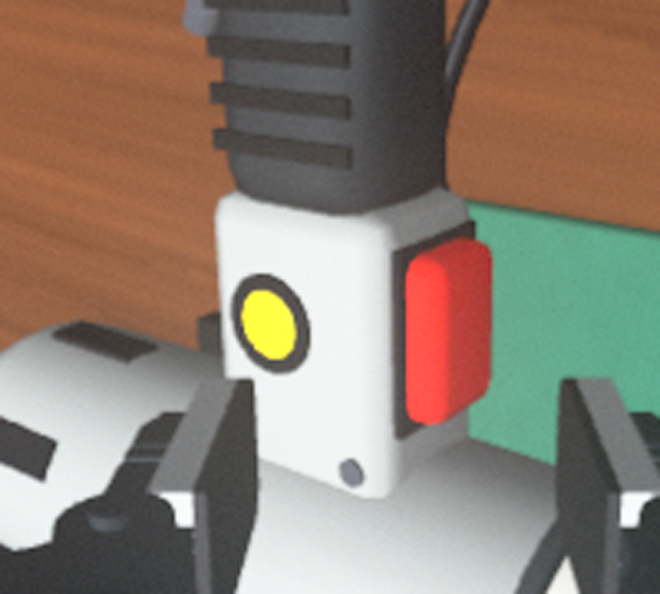

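The crop shows the button seated flush in its ring and the trigger standing about halfway, with its right edge at pixel 348 against a predicted 350 for the locked position. The lock has caught. Next is the supply.

```bash
python3 -c "
from plan import *
plan([.495,-.06,.25],toolR(.15,.0,0),0.1)"
```

```text
t 6.87 p [ 0.4926 -0.2088  0.1606] dv [  2.4 148.8  89.4] rv [-0.629  0.015 -0.078] F [-0.5  0.1 -0.4] gap 0.508 n 6
[[-3.0, 11.3, -26.5, -0.105, 0.003, -0.013, 0.1],
[-3.1, 13.9, -25.2, -0.105, 0.003, -0.013, 0.1],
[-3.2, 16.5, -23.6, -0.105, 0.003, -0.013, 0.1],
[-3.4, 18.8, -21.7, -0.105, 0.003, -0.013, 0.1],
[-3.6, 20.9, -19.7, -0.105, 0.003, -0.013, 0.1],
[-3.8, 22.8, -17.4, -0.105, 0.003, -0.013, 0.1]]
```

>>> servo_tool(motion=[[-3, 11, -28, -0.105, 0.003, -0.013, 0.1], [-3, 14, -27, -0.105, 0.003, -0.013, 0.1], [-3, 16.5, -24, -0.105, 0.003, -0.013, 0.1], [-3.5, 19, -22, -0.105, 0.003, -0.013, 0.1], [-3.5, 21, -20, -0.105, 0.003, -0.013, 0.1], [-4, 23, -17.5, -0.105, 0.003, -0.013, 0.1]])

```text
t: 7.37
tcp_pos: [0.4899, -0.066, 0.2319]
tool_rot: [-0.07, 0.997, -0.019, -0.009]
force: [-1.0, -1.1, -1.3]
finger_gap: 0.548
```

```bash
python3 -c "
from plan import *
plan([.500,.1785,.20],toolR(.30,.0,-.2),0.1)"
```

```text
t 7.37 p [ 0.4899 -0.066   0.2319] dv [ 10.1 244.5 -31.9] rv [-0.05  -0.223 -0.156] F [-1.  -1.1 -1.3] gap 0.548 n 7
[[-6.4, 34.5, 3.2, -0.007, -0.032, -0.022, 0.1],
[-7.1, 34.3, 3.7, -0.007, -0.032, -0.022, 0.1],
[-7.7, 34.2, 4.1, -0.007, -0.032, -0.022, 0.1],
[-8.3, 33.9, 4.6, -0.007, -0.032, -0.022, 0.1],
[-8.9, 33.7, 5.1, -0.007, -0.032, -0.022, 0.1],
[-9.5, 33.5, 5.7, -0.007, -0.032, -0.022, 0.1],
[-10.0, 33.2, 6.2, -0.007, -0.032, -0.022, 0.1]]
```

>>> servo_tool(motion=[[-6.5, 34.5, 2, -0.007, -0.032, -0.022, 0.1], [-7, 34.5, 2.5, -0.007, -0.032, -0.022, 0.1], [-7.5, 34, 3, -0.007, -0.032, -0.022, 0.1], [-8.5, 34, 4.5, -0.007, -0.032, -0.022, 0.1], [-9, 33.5, 5, -0.007, -0.032, -0.022, 0.1], [-9.5, 33.5, 5.5, -0.007, -0.032, -0.022, 0.1], [-10, 33, 6, -0.007, -0.032, -0.022, 0.1], [0, 0, 0, 0, 0, 0, 0.1]])

```text
t: 8.03
tcp_pos: [0.5088, 0.1793, 0.2009]
tool_rot: [-0.142, 0.984, 0.014, 0.107]
force: [-0.4, 0.1, 0.4]
finger_gap: 0.553
```

```bash
python3 -c "
from plan import *
plan([.505,.1785,.1525],toolR(.30,.0,-.4),0.1,mm=15)"
```

```text
t 8.03 p [0.5088 0.1793 0.2009] dv [ -3.8  -0.8 -48.4] rv [-0.008 -0.184 -0.011] F [-0.4  0.1  0.4] gap 0.553 n 4
[[3.5, 0.1, 11.6, -0.002, -0.046, -0.003, 0.1],
[4.1, 0.1, 11.4, -0.002, -0.046, -0.003, 0.1],
[4.6, 0.1, 11.2, -0.002, -0.046, -0.003, 0.1],
[5.1, 0.1, 11.0, -0.002, -0.046, -0.003, 0.1]]
```

>>> servo_tool(motion=[[3.5, 0, 11.5, 0, -0.046, 0, 0.1], [4, 0, 11.5, 0, -0.046, 0, 0.1], [4.5, 0, 11, 0, -0.046, 0, 0.1], [5, 0, 11, 0, -0.046, 0, 0.1], [0, 0, 0, 0, 0, 0, 0.1]])

```text
t: 8.45
tcp_pos: [0.5061, 0.1775, 0.1479]
tool_rot: [-0.142, 0.969, 0.025, 0.199]
force: [-1.3, -0.5, 0.6]
finger_gap: 0.548
```

```bash
python3 snap.py wrist w9;  python3 snap.py side s9; python3 - <<'E'
from h import *
from plan import *
a=cv2.imread("pics/w9.png")[130:330,220:420];cv2.imwrite("pics/w9c.png",cv2.resize(a,None,fx=3,fy=3,interpolation=cv2.INTER_CUBIC))
a=cv2.imread("pics/s9.png")[130:230,230:350];cv2.imwrite("pics/s9c.png",cv2.resize(a,None,fx=5,fy=5,interpolation=cv2.INTER_CUBIC))
V=dict(np.load("pics/w9.npz"))
piv=np.array([.531,.1865,.088]);e=np.array([np.cos(.3),np.sin(.3),0]);u=-np.sin(.4)*e+np.array([0,0,np.cos(.4)])
for d in(0,28,36.5):print(d,proj(V,piv+u*d/1000), (proj(V,piv+u*d/1000)-[220,130])*3)
plan([.505,.1785,.1525],toolR(.30,.0,-.4),0.1,mm=15)
E
```

```text
0 [326.850098   220.41363617] [320.55029401 271.24090852]
28 [326.83879739 234.75311829] [320.51639218 314.25935486]
36.5 [326.83470493 239.94609357] [320.5041148  329.83828071]
t 8.55 p [0.5098 0.178  0.1506] dv [-4.8  0.5  1.9] rv [-0.013  0.01  -0.007] F [ 0.3  0.3 -0. ] gap 0.55 n 1
[[3.3, 1.9, -3.5, -0.013, 0.01, -0.007, 0.1]]
```

View pics/w9c.png

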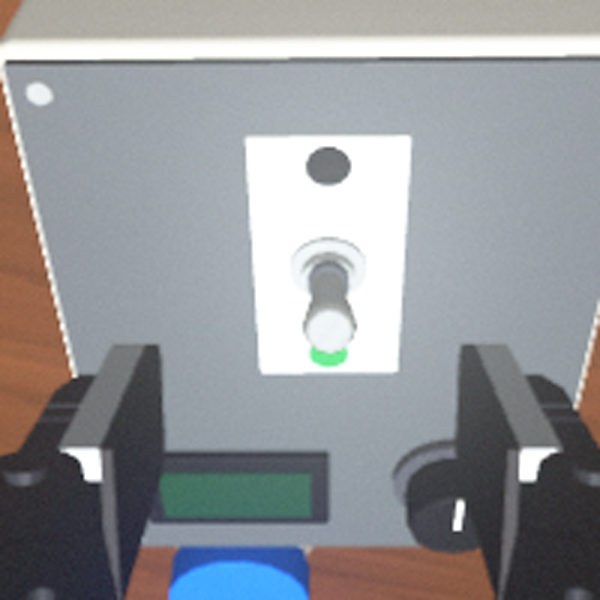

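View pics/s9c.png

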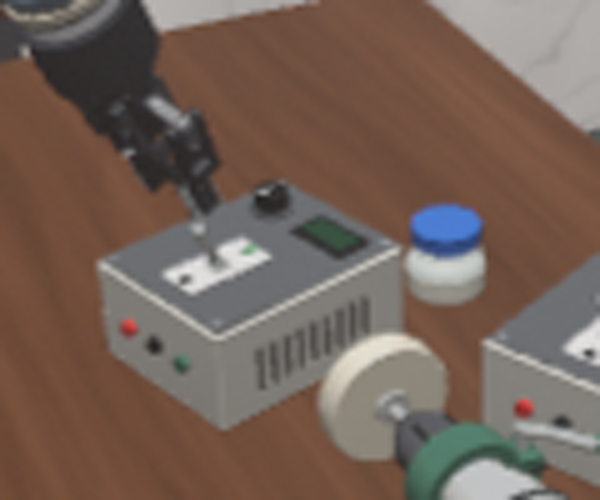

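Wrist view: the bat end is at crop (330,330) and the bushing at (328,268), while the fingers' mid-plane is at column 309. The tool needs about 3.7 mm along its +y. I'll correct and close in along the bat's axis.

```bash
cat > sup.py <<'E'
from plan import *
YS=.30; piv=np.array([.5298,.188,.088]); e=np.array([np.cos(YS),np.sin(YS),0]); ys=np.array([-e[1],e[0],0])
def bat(d,lean): return piv+d/1000*(np.sin(lean)*e+np.array([0,0,np.cos(lean)]))
def where():
    s=manip.sense();d=np.array(s["tcp_pos"])-piv; z=R.from_quat(s["tool_rot"]).apply([0,0,1]); F=np.array(s["force"])
    x,y,zz=d@e*1e3,d@ys*1e3,d[2]*1e3
    print("t",round(s["t"],2),"x,y,z from pivot",np.round([x,y,zz],1),"r",round(np.hypot(x,zz),1),"lean",round(np.arctan2(x,zz),3),"tool lean",round(np.arctan2(-z@e,-z[2]),3),"toolz.y",round(z@ys,3),"Fs",np.round([F@e,F@ys,F[2]],1),"Fz",np.round(F@z,1),"gap",round(s["finger_gap"],3))
E
python3 -c "
from sup import *
where()
plan(bat(42,-.4),toolR(YS,0,-.4),0,mm=12)"
```

```text
t 8.55 x,y,z from pivot [-22.   -3.7  62.6] r 66.4 lean -0.339 tool lean -0.41 toolz.y -0.013 Fs [ 0.4  0.2 -0. ] Fz 0.2 gap 0.55
t 8.55 p [0.5098 0.178  0.1506] dv [  4.3   5.2 -23.9] rv [-0.013  0.01  -0.007] F [ 0.3  0.3 -0. ] gap 0.55 n 3
[[1.4, 1.3, 8.1, -0.004, 0.003, -0.002, 0],
[1.4, 1.3, 8.1, -0.004, 0.003, -0.002, 0],
[1.4, 1.3, 8.1, -0.004, 0.003, -0.002, 0]]
```

>>> servo_tool(motion=[[1.4, 1.3, 8, -0.004, 0, 0, 0], [1.4, 1.3, 8, -0.004, 0, 0, 0], [1.4, 1.3, 8, -0.004, 0, 0, 0], [0, 0, 0, 0, 0, 0, 0]])

```text
t: 8.88
tcp_pos: [0.5219, 0.1825, 0.1303]
tool_rot: [-0.142, 0.968, 0.03, 0.205]
force: [0.1, 0.3, -0.2]
finger_gap: 0.502
```

```bash
python3 snap.py wrist w10; python3 - <<'E'
from h import *
a=cv2.imread("pics/w10.png")[130:330,220:420];cv2.imwrite("pics/w10c.png",cv2.resize(a,None,fx=3,fy=3,interpolation=cv2.INTER_CUBIC))
from sup import *
V=dict(np.load("pics/w10.npz"))
for d in(0,36.5):print(d, (proj(V,bat(d,-.4))-[220,130])*3)
where()
plan(bat(11,-.4),toolR(YS,0,-.4),0,mm=12)
E
```

```text
0 [326.78886314 260.32662526]
36.5 [330.05095798 328.66289796]
t 8.93 x,y,z from pivot [-8.6 -3.1 43. ] r 43.9 lean -0.198 tool lean -0.42 toolz.y -0.003 Fs [ 0.4  0.1 -0.5] Fz 0.6 gap 0.499
t 8.93 p [0.5225 0.1824 0.131 ] dv [  3.2   4.3 -32.9] rv [-0.003  0.02  -0.008] F [ 0.3  0.2 -0.5] gap 0.499 n 3
[[3.2, 1.1, 10.6, -0.001, 0.007, -0.003, 0],
[3.1, 1.1, 10.6, -0.001, 0.007, -0.003, 0],
[3.0, 1.1, 10.6, -0.001, 0.007, -0.003, 0]]
```

View pics/w10c.png

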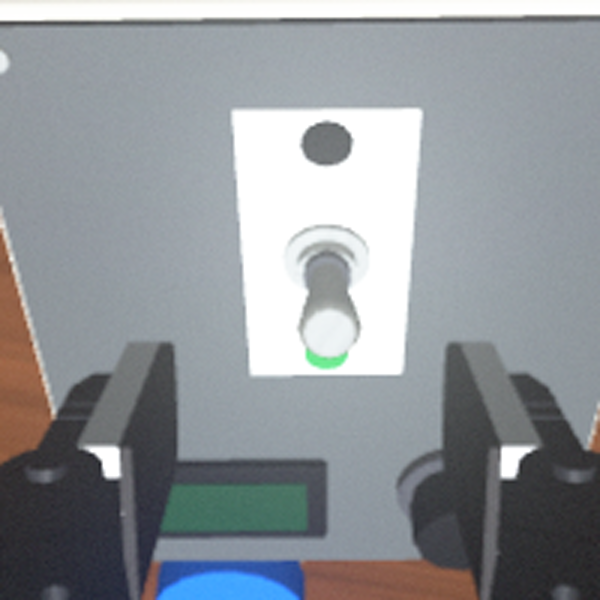

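>>> servo_tool(motion=[[5, 1.7, 1, 0, 0.01, -0.005, 0], [4.5, 1.5, 3, 0, 0.01, -0.004, 0], [0, 0, 10, 0, 0, 0, 0], [0, 0, 10, 0, 0, 0, 0], [0, 0, 5, 0, 0, 0, 0]])

```text
t: 9.35
tcp_pos: [0.5271, 0.1865, 0.1039]
tool_rot: [-0.148, 0.968, 0.027, 0.2]
force: [0.8, -0.1, 0.2]
finger_gap: 0.498
```

```bash
python3 - <<'E'
from sup import *
where()
plan(bat(11,-.4),toolR(YS,0,-.4),0,mm=12)
E
```

```text
t 9.35 x,y,z from pivot [-3.  -0.6 15.9] r 16.2 lean -0.189 tool lean -0.406 toolz.y -0.005 Fs [ 0.7 -0.4  0.2] Fz 0.1 gap 0.498
t 9.35 p [0.5271 0.1865 0.1039] dv [-1.4  0.2 -5.8] rv [-0.005  0.006  0.004] F [ 0.8 -0.1  0.2] gap 0.498 n 1
[[3.4, 0.6, 4.8, -0.005, 0.006, 0.004, 0]]
```

>>> servo_tool(motion=[[3, 0.6, 3, 0, 0, 0, 0], [0, 0, 0, 0, 0, 0, 0]])

```text
t: 9.52
tcp_pos: [0.5256, 0.1869, 0.0994]
tool_rot: [-0.148, 0.968, 0.027, 0.199]
force: [0.1, -0.6, -1.0]
finger_gap: 0.495
```

```bash
python3 snap.py wrist w11; python3 - <<'E'
from h import *
a=cv2.imread("pics/w11.png")[180:330,240:400];cv2.imwrite("pics/w11c.png",cv2.resize(a,None,fx=4,fy=4,interpolation=cv2.INTER_CUBIC))
from sup import *
where()
plan(bat(11,-.4),toolR(YS,0,-.4),0,mm=12)
E
```

```text
t 9.57 x,y,z from pivot [-3.8  0.  11.9] r 12.5 lean -0.311 tool lean -0.406 toolz.y -0.005 Fs [ 0.4 -0.   0.1] Fz 0.1 gap 0.502
t 9.57 p [0.5261 0.1869 0.0999] dv [-0.4 -0.2 -1.8] rv [-0.005  0.006  0.004] F [0.4 0.1 0.1] gap 0.502 n 1
[[1.1, -0.0, 1.4, -0.005, 0.006, 0.004, 0]]
```

View pics/w11c.png

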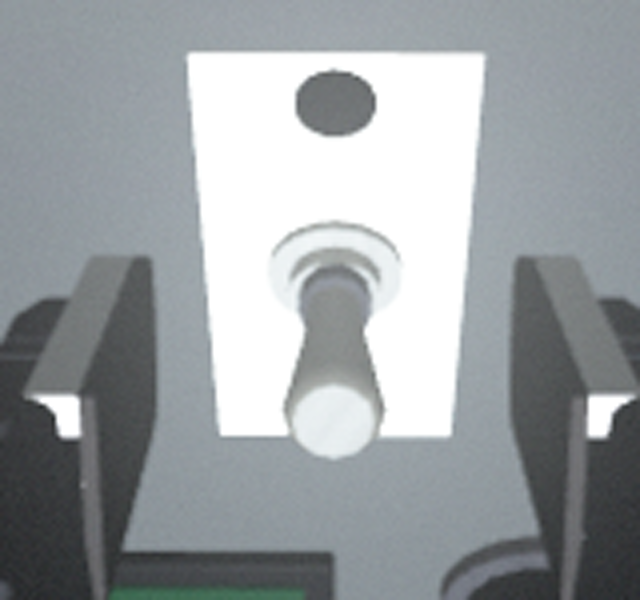

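The bat is centred between the pads (column 334 against a finger middle of 336). Closing now.

>>> servo_tool(motion=[[0.5, 0, 1, 0, 0, 0, -0.5], [0, 0, 0, 0, 0, 0, -1], [0, 0, 0, 0, 0, 0, -1], [0, 0, 0, 0, 0, 0, -1], [0, 0, 0, 0, 0, 0, -1], [0, 0, 0, 0, 0, 0, -1]], grip_force=80)

```text
t: 10.07
tcp_pos: [0.5263, 0.1872, 0.0999]
tool_rot: [-0.148, 0.968, 0.027, 0.2]
force: [1.0, 0.4, -2.7]
finger_gap: 0.088
```

```bash
python3 - <<'E'
from sup import *
where()
E
```

```text
t 10.07 x,y,z from pivot [-3.6  0.3 11.9] r 12.4 lean -0.295 tool lean -0.407 toolz.y -0.005 Fs [ 1.   0.1 -2.7] Fz 2.9 gap 0.088
```

>>> servo_tool(motion=[[0, 0, -3, 0, 0, 0, -1], [0, 0, -3, 0, 0, 0, -1], [0, 0, -2, 0, 0, 0, -1]])

```text
t: 10.32
tcp_pos: [0.5238, 0.1864, 0.106]
tool_rot: [-0.148, 0.968, 0.027, 0.199]
force: [15.4, 7.0, -35.6]
finger_gap: 0.086
```

```bash
python3 - <<'E'
from sup import *
where()
E
python3 snap.py wrist w12; python3 - <<'E'
from h import *
a=cv2.imread("pics/w12.png")[180:330,240:400];cv2.imwrite("pics/w12c.png",cv2.resize(a,None,fx=4,fy=4,interpolation=cv2.INTER_CUBIC))
E
```

```text
t 10.32 x,y,z from pivot [-6.2  0.2 18. ] r 19.0 lean -0.335 tool lean -0.405 toolz.y -0.005 Fs [ 16.8   2.1 -35.6] Fz 39.3 gap 0.086
```

View pics/w12c.png

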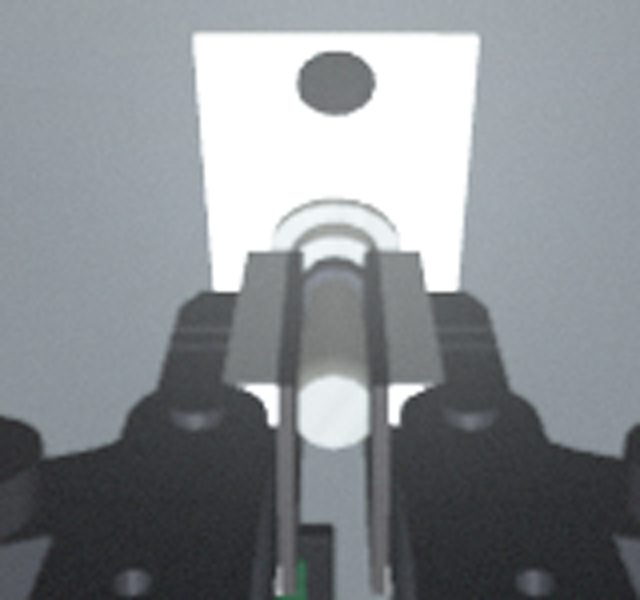

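The picture shows the bat held in the pads and drawn out. It moved 6.6 mm axially and the force rose at the stop, so I'll swing it about the pivot while keeping a slight outward bias.

>>> servo_tool(motion=[[-1.8, 0, -0.6, 0, 0.1, 0, -1], [-1.8, 0, -0.6, 0, 0.1, 0, -1]])

```text
t: 10.53
tcp_pos: [0.5262, 0.186, 0.106]
tool_rot: [-0.149, 0.981, 0.017, 0.12]
force: [-0.4, 24.2, -7.6]
finger_gap: 0.088
```

```bash
cat >> sup.py <<'E'
def ax():
    s=manip.sense();d=(np.array(s["tcp_pos"])-piv)*1e3; r=R.from_quat(s["tool_rot"]); 
    print("pivot in tool frame",np.round(r.inv().apply(-d),1),"Ftool",np.round(r.inv().apply(s["force"]),1),"Ttool",np.round(r.inv().apply(s["ft_torque"]),2))
E
python3 - <<'E'
from sup import *
where();ax()
E
```

```text
t 10.53 x,y,z from pivot [-4.1 -0.8 18. ] r 18.5 lean -0.222 tool lean -0.243 toolz.y -0.001 Fs [ 6.8 23.2 -7.6] Fz 9.0 gap 0.088
pivot in tool frame [ 0.4  0.9 18.5] Ftool [-4.8 23.2  9. ] Ttool [-4.12 -0.69  0.01]
```

>>> servo_tool(motion=[[-1.8, 0.8, -0.7, 0, 0.1, 0, -1], [-1.8, 0.3, -0.7, 0, 0.1, 0, -1]])

```text
t: 10.7
tcp_pos: [0.5289, 0.1879, 0.1069]
tool_rot: [-0.147, 0.989, 0.001, 0.018]
force: [6.3, 5.8, -29.1]
finger_gap: 0.085
```

```bash
python3 - <<'E'
from sup import *
where();ax()
E
```

```text
t 10.7 x,y,z from pivot [-0.9  0.2 18.9] r 18.9 lean -0.049 tool lean -0.035 toolz.y -0.003 Fs [  7.7   3.7 -29.1] Fz 29.3 gap 0.085
pivot in tool frame [-0.3 -0.1 18.9] Ftool [-6.7  3.8 29.3] Ttool [-0.6  -1.06 -0.03]
```

>>> servo_tool(motion=[[-1.8, 0.1, -0.4, 0, 0.1, 0, -1], [-1.8, 0.1, -0.4, 0, 0.1, 0, -1], [-1.8, 0, -0.3, 0, 0.1, 0, -1]])

```text
t: 10.95
tcp_pos: [0.5347, 0.1898, 0.1058]
tool_rot: [-0.145, 0.98, -0.023, -0.135]
force: [1.8, 0.7, -7.5]
finger_gap: 0.081
```

```bash
python3 - <<'E'
from sup import *
where();ax()
E
```

```text
t 10.95 x,y,z from pivot [ 5.2  0.3 17.8] r 18.6 lean 0.285 tool lean 0.275 toolz.y -0.004 Fs [ 1.9  0.1 -7.5] Fz 6.7 gap 0.081
pivot in tool frame [ 0.2 -0.2 18.6] Ftool [-3.9  0.2  6.7] Ttool [-0.1  -0.66 -0.07]
```

Past the crest. Next I turn to the ON stop, then let the bat back in.

>>> servo_tool(motion=[[-1.7, 0, 0.2, 0, 0.09, 0, -1], [-0.8, 0, 1.5, 0, 0.04, 0, -1], [0, 0, 2, 0, 0, 0, -1], [0, 0, 2, 0, 0, 0, -1], [0, 0, 1.5, 0, 0, 0, -1]])

```text
t: 11.37
tcp_pos: [0.5352, 0.19, 0.0991]
tool_rot: [-0.142, 0.968, -0.034, -0.204]
force: [-0.4, 1.5, 3.7]
finger_gap: 0.083
```

```bash
python3 - <<'E'
from sup import *
where();ax()
E
```

```text
t 11.37 x,y,z from pivot [ 5.8  0.3 11.1] r 12.5 lean 0.479 tool lean 0.416 toolz.y -0.004 Fs [0.1 1.5 3.7] Fz -3.4 gap 0.083
pivot in tool frame [ 0.8 -0.2 12.5] Ftool [ 1.4  1.5 -3.4] Ttool [-0.14 -0.01  0.03]
```

>>> servo_tool(motion=[[0, 0, 0, 0, 0, 0, -0.4], [0, 0, 0, 0, 0, 0, 0], [0, 0, 0, 0, 0, 0, 0], [0, 0, 0, 0, 0, 0, 0]])

```text
t: 11.7
tcp_pos: [0.5353, 0.1894, 0.1015]
tool_rot: [-0.142, 0.969, -0.034, -0.2]
force: [-0.4, 0.2, 0.5]
finger_gap: 0.501
```

```bash
python3 - <<'E'
from sup import *
where();ax()
E
python3 snap.py wrist w13; python3 - <<'E'
from h import *
a=cv2.imread("pics/w13.png")[150:330,220:420];cv2.imwrite("pics/w13c.png",cv2.resize(a,None,fx=3.2,fy=3.2,interpolation=cv2.INTER_CUBIC))
E
```

```text
t 11.7 x,y,z from pivot [ 5.6 -0.3 13.5] r 14.7 lean 0.395 tool lean 0.408 toolz.y -0.006 Fs [-0.3  0.3  0.5] Fz -0.4 gap 0.501
pivot in tool frame [-0.2  0.4 14.7] Ftool [ 0.5  0.3 -0.4] Ttool [-0.04 -0.18 -0.  ]
```

View pics/w13c.png

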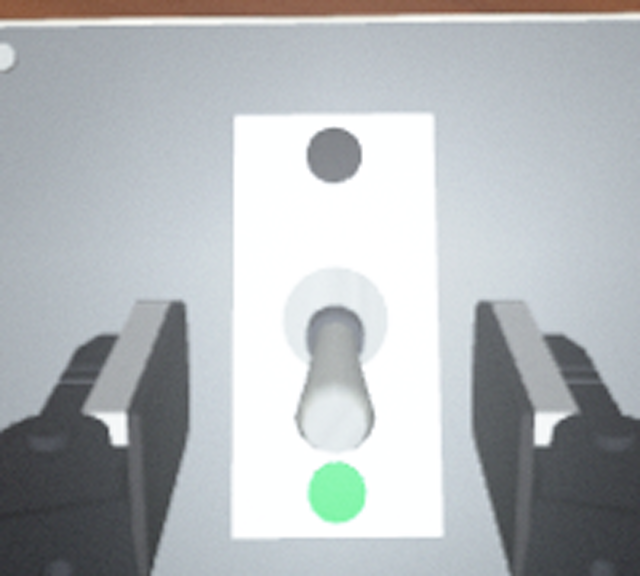

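The bat leans towards the green ON mark with the fingers clear on both sides. I'll retract along the tool axis.

>>> servo_tool(motion=[[0, 0, -15, 0, 0, 0, 0], [0, 0, -20, 0, 0, 0, 0], [0, 0, -25, 0, 0, 0, 0], [0, 0, -25, 0, -0.08, 0, 0], [0, 0, -20, 0, -0.1, 0, 0], [0, 0, -20, 0, -0.1, 0, 0], [0, 0, -10, 0, -0.1, 0, 0], [0, 0, 0, 0, 0, 0, 0], [0, 0, 0, 0, 0, 0, 0]])

```text
t: 12.5
tcp_pos: [0.5804, 0.2034, 0.2302]
tool_rot: [-0.145, 0.989, -0.006, -0.008]
force: [-0.1, 0.8, -0.9]
finger_gap: 0.498
```

```bash
python3 - <<'E'
from sup import *
where()
E
python3 snap.py wrist w14; python3 snap.py side s14;python3 snap.py top t14; python3 - <<'E'
from h import *
import cv2
from sup import *
w=cv2.imread("pics/w14.png")
s=cv2.imread("pics/s14.png")
a=cv2.resize(w[100:330,200:440],(400,383),interpolation=cv2.INTER_CUBIC); b=cv2.resize(s[160:300,240:380],(383,383),interpolation=cv2.INTER_CUBIC)
cv2.imwrite("pics/f14.png",np.hstack([a,b]))
t0=cv2.imread("pics/top0.png");t1=cv2.imread("pics/t14.png")
cv2.imwrite("pics/tt.png",np.vstack([cv2.resize(t[150:290,215:475],None,fx=2.1,fy=2.1,interpolation=cv2.INTER_CUBIC) for t in(t0,t1)]))
V=dict(np.load("pics/w14.npz"))
for l in(-.4,.4): 
  for d in(36.5,42.5): print(l,d,(proj(V,bat(d,l))-[200,100])*400/240)
E
```

```text
t 12.5 x,y,z from pivot [ 52.9  -0.2 142.2] r 151.7 lean 0.356 tool lean 0.017 toolz.y -0.01 Fs [ 0.1  0.8 -0.9] Fz 0.9 gap 0.498
-0.4 36.5 [208.10324108  33.96836933]
-0.4 42.5 [208.00447416  28.33627362]
0.4 36.5 [208.54127002  96.3254705 ]
0.4 42.5 [208.52769187 102.54504946]
```

View pics/f14.png

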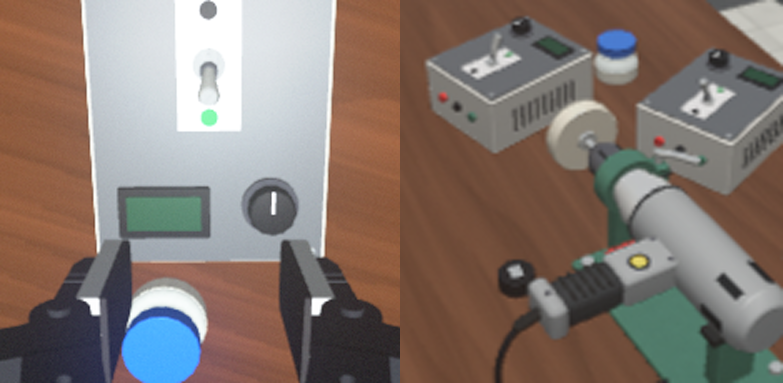

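View pics/tt.png

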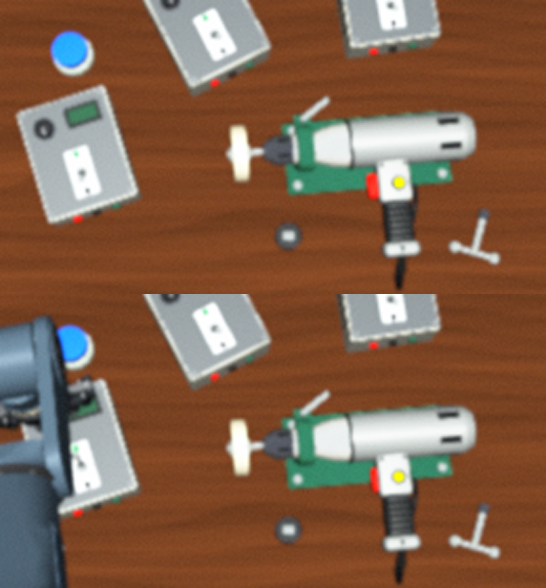

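All views agree. The bat leans to ON and its end is at the "in" position: about (208,95), against a predicted 96 for in and 102 for out. The trigger is less proud than at the start, the button is flush, and the puck, key and jar look where they were. The robot is clear with the force near zero, so I'm handing in.

```bash
python3 -c "
from station import manip
print(manip.sign_off()); s=manip.sense(); print(s['t'],s['force'])"
```

```text
the job is handed in; nothing more can be done
None
the job is handed in; nothing more can be done
```

The job is handed in, done in order at about 12.5 s of the 67 s allowed. I got no verdict back, so success rests on my own checks.

**What I did**
- **Drill:** I tilted the gripper 36° so one finger squeezed the trigger to its stop and the other fingertip pressed the lock-on button down. I eased the trigger while still holding the button, then lifted clear.
- **Supply:** On the leftmost supply I gripped the toggle bat and pulled it out to its stop, about 6.6 mm. I swung it about its pivot to the ON side, let it drop back in, opened the fingers and retracted.

**What the last checks showed**
- **Trigger and button:** The trigger stands part-way in with its edge at pixel 348, against a predicted 350 when locked and 358 when free. The button is flush in its ring. Its pixel position fits "in", but not conclusively: the bias seen in an earlier view was about as large as the difference.
- **Toggle:** The bat leans to the green ON mark, and its end is where it should be when drawn back in.
- **Surroundings:** By eye in the before-and-after top views, the puck, chuck key and jar are where they were, though the arm hides a little of the jar. The robot touches nothing, with the measured force at or below about 1 N.

**Disagreements and forces**
- The camera and fingertip measurements differed by 1 to 3 mm, and I corrected for this from the close-up views.
- The highest wrist readings were about 43 N while pressing the button and about 39 N while pulling the bat. Both were taken through the fingers and are well under the 120 N limit.

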